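# Load a glued joint in the dead-weight press

## Robot

A 6-joint arm with a two-finger parallel gripper is mounted at the origin on the work surface. World frame = base frame: x ahead of the robot, y to its left, z up, the work surface at z = 0. Lengths are in mm, angles in rad, forces in N, time in s.
With the tool pointing down it reaches from about 275 to 1000 mm from the base axis. Payload 8.4 kg.
Tool frame: the origin (TCP) lies at the centre of the arm's flange, where the gripper is bolted on; the fingertips stand r.tip_extent ahead of it and the grasp point (between the pads) lies 155 mm ahead of it (r.tip_extent is the distance from the TCP to the fingertips, in mm); z points along the fingers, y is the direction in which the jaws open and shut (so a half turn about z gives the same grasp; the last joint's range is limited). The gripper opens to 85 mm and grips with 20 to 120 N. Pads are 22 mm wide; open, the fingers measure 114 mm over their backs; the gripper's body (76 mm by 85 mm) begins 54 mm behind the grasp point. The pads swing forward as they close: fully open they stand 13 mm farther back than shut.
Start: joints at [-1.231, 0.353, 1.633, -0, 1.155, -0.002], TCP at [209.489, -588.85, 404.681] pointing down, gripper open.
Joint ranges: [-2.63, 2.63], [-0.92, 2.1], [0.06, 2.66], [-1.3, 4.44], [0, 2.69], [-3.02, 3.02]. Speed limits (rad/s): [2.22, 2.22, 2.79, 3.14, 3.14, 3.14].

## Interface

Orientations are given as [roll, pitch, yaw] about the fixed x, y, z axes, in that order (R = Rz(yaw) Ry(pitch) Rx(roll)).
In Python, from rig import sense, grab_frame, job, r gives the robot as it stands. The module is installed in compiled form; this text tells all that it offers.
- The arm moves only by the shell command python3 -m creep 'ROWS' [FORCE]. ROWS is JSON, a list of rows, each a list of 7 numbers: the turn, a rotation vector about the tool's x, y, z in rad, then the shift along the tool's x, y, z in mm, then the closure, from 0 (fully open) to 1 (shut). In form: [[wx, wy, wz, dx, dy, dz, fingers], ...]. A call has 1 to 10 rows; each row shifts and turns the pose as measured when the row begins, along the tool's axes as they then stand; what a row does not reach is not made up. A row lasts 1/12 s, in which the tool goes at most 41.7 mm and 7.16 degrees, less where a joint would pass 70% of its speed; a pose out of reach is approached as far as the arm can. A call with a gripper value outside its range is refused whole. The fingers move at their own pace and stop on an object; FORCE is the grip in N (left out, the last holds). Time passes only in rows, so rows that do not move let the fingers close. It gives the time, the measured TCP pose, the force and the opening at its end, in the units of the state.
- sense(): the state, without advancing time (a new reading comes with each control period).
- grab_frame(name): name is "side" or "top"; returns a dict with "color" (384x512x3 uint8, red, green, blue), "mtx" (3x3 intrinsics, pixels), "T" (4x4, takes a point from camera to world coordinates). Camera axes: x right, y down, z forward; pixel columns grow to the right and rows downward; lengths in mm; the calibration is good to about 2 mm. A picture is of the moment at which its call begins. There is no depth.
- job.sign_off(): hands the job in, once; it reports no verdict.
The state is a dict: "clock": time; "qpos": joint angles; "qvel": joint speeds; "joint_efforts": joint torques, N m; "eef_pos": TCP position; "tcp_rot": TCP orientation; "contact_force": force on the tool from outside, world axes, zero at the start; "wrist_torque": the same for the moment, N m; "opening": opening from 0.0 (shut) to 1.0 (fully open).
Only numpy, scipy, OpenCV 4.12 (cv2) and the standard library are available. Lean on these libraries where they do the work, as an engineer would, in place of code of your own. Each camera call takes 0.05 s, during which the arm holds its last target.

## Task

Lay the glued oak sample in the press's channel and push it along under the press until the sprung pawl clicks shut behind it. Only then slide all the slotted weights lying on the bench onto the press's stem, stacked flat on the pan, with each slot turned well away from every other (about a quarter turn or more), so that none can slip off. Leave the mallet, chisel and offcut where they are.

Things in the scene. Friction and masses are not known exactly. Their poses are not given: they have to be found in the camera images.
- press: fixed dead-weight press. Origin on the bench below its stem; x: direction in which the sample is pushed, y left, z up. Plywood bed 10 mm thick, x -220 to +55, y +-55 mm. Steel portal over the channel at x +-13 mm, 86 mm wide, 54 to 60 mm above the bench, carries the pan. End stop face at x=+27 mm, 44 mm high. Sample locked: its centre is at x -23 to -28 mm, y 0
- channel_entry (a point): middle of the channel floor, 10 mm above the bench, at press x=-160, y=0 mm: a sample laid with its centre over this point is clear of the pawl. The channel runs along press x from -215 mm (open end) to the end stop, open above, 44 mm wide between steel walls 10 mm thick whose tops are 22 mm above the bench
- pawl (a joint): brass sprung pawl, bar 43 mm long, 8 thick, 12 to 22 mm above the bench, in a gap of the channel's +y wall, pivot at press x=-115, y=+34 mm. 0 rad: sprung in; grows to about 0.3 rad while a passing sample pushes it aside (about 2 N); snaps back to 0 once the sample's rear end has passed and then blocks its return
- pawl_tip (a point): tip of the pawl, at press x=-78, y=+12 mm when sprung in (10 mm inside the wall), 17 mm above the bench
- stem_foot (a point): centre of the top face of the loading pan, where the stem rises: 71 mm above the bench when empty. Pan 68 mm across, 6 mm thick; stem 10 mm in diameter; on its top a round head 22 mm across, 82 to 95 mm above the pan face, too wide for the slots. Under load the pan sinks about 3 mm until its foot bears on the locked sample
- sample: glued half-lap sample: bar 100 x 38 x 38 mm, one part of darker wood, 0.11 kg. Origin at its centre, x along its length; either end may go first, any long face down
- weight_a: dark steel slotted weight, 0.4 kg, lying flat; may be absent. Disc 70 mm across, 14 mm thick; 16 mm slot from the rim to 6 mm past the centre; across from it a flat lug 15 mm wide, 14 mm thick, reaching 90 mm from the centre. Origin: disc centre, mid-thickness; z: disc axis; x: to the slot's open mouth; the lug points along -x. Same either face up
- weight_a_lug (a point): grip point on this weight's lug, 74 mm from the disc centre, mid-thickness
- weight_b: dark steel slotted weight, 0.4 kg, lying flat; may be absent. Disc 70 mm across, 14 mm thick; 16 mm slot from the rim to 6 mm past the centre; across from it a flat lug 15 mm wide, 14 mm thick, reaching 90 mm from the centre. Origin: disc centre, mid-thickness; z: disc axis; x: to the slot's open mouth; the lug points along -x. Same either face up
- weight_b_lug (a point): grip point on this weight's lug, 74 mm from the disc centre, mid-thickness
- weight_c: dark steel slotted weight, 0.4 kg, lying flat; may be absent. Disc 70 mm across, 14 mm thick; 16 mm slot from the rim to 6 mm past the centre; across from it a flat lug 15 mm wide, 14 mm thick, reaching 90 mm from the centre. Origin: disc centre, mid-thickness; z: disc axis; x: to the slot's open mouth; the lug points along -x. Same either face up
- weight_c_lug (a point): grip point on this weight's lug, 74 mm from the disc centre, mid-thickness
- weight_d: dark steel slotted weight, 0.4 kg, lying flat; may be absent. Disc 70 mm across, 14 mm thick; 16 mm slot from the rim to 6 mm past the centre; across from it a flat lug 15 mm wide, 14 mm thick, reaching 90 mm from the centre. Origin: disc centre, mid-thickness; z: disc axis; x: to the slot's open mouth; the lug points along -x. Same either face up
- weight_d_lug (a point): grip point on this weight's lug, 74 mm from the disc centre, mid-thickness
- mallet: bystander: standing mallet with brass head 60 mm across and wooden handle, 224 mm high, origin under its centre
- chisel: bystander: chisel 240 mm long lying on the bench, origin near its middle
- offcut: bystander: notched oak offcut 130 x 40 x 34 mm, origin under its centre
Not all that is in view belongs to the job. Leave any purple or white look-alike of the weight_b alone.

How it is judged (in metres and radians):
On the way, in this order (a step that is already met when the one before it is completed fails the run):
1. the sample is pushed home and the pawl has sprung back behind it (x of sample in the frame of press between -0.032 and -0.015 m and y of sample in the frame of press between -0.008 and 0.008 m and height (world z) of sample below 0.034 m and angle between the x axis of sample and the x axis of press, either way round below 0.12 rad and value of joint pawl below 0.1 rad), for 0.2 s.
2. all weights present are on the stem (horizontal distance between each of weight_a, weight_b, weight_c, weight_d and stem_foot below 0.009 m and z of weight_a in the frame of stem_foot between 0.002 and 0.058 m and (angle between weight_a's own z axis and vertical below 0.1 rad or angle between weight_a's own z axis and vertical above 3.04 rad) and z of weight_b in the frame of stem_foot between 0.002 and 0.058 m and (angle between weight_b's own z axis and vertical below 0.1 rad or angle between weight_b's own z axis and vertical above 3.04 rad) and z of weight_c in the frame of stem_foot between 0.002 and 0.058 m and (angle between weight_c's own z axis and vertical below 0.1 rad or angle between weight_c's own z axis and vertical above 3.04 rad) and z of weight_d in the frame of stem_foot between 0.002 and 0.058 m and (angle between weight_d's own z axis and vertical below 0.1 rad or angle between weight_d's own z axis and vertical above 3.04 rad)), for 0.2 s.
At the end, for the whole second after the job is handed in: Sample centre 15 to 32 mm before the stem axis, within 8 mm of the centre line, 0.12 rad straight, pawl below 0.1 rad. Every weight present flat within 0.1 rad around the stem, within 9 mm of its axis, at stack height; every two slots over 60 degrees apart; all at rest, released (all of step 1 and all of step 2 and x of weight_a_lug in the frame of weight_b above -0.037 m and x of each of weight_a_lug, weight_b_lug in the frame of weight_c above -0.037 m and x of each of weight_a_lug, weight_b_lug, weight_c_lug in the frame of weight_d above -0.037 m and linear speed of each of weight_a, weight_b, weight_c, weight_d, sample below 0.03 m/s and contact force between the fingers and weight_a below 0.1 N and contact force between the fingers and weight_b below 0.1 N and contact force between the fingers and weight_c below 0.1 N and contact force between the fingers and weight_d below 0.1 N and contact force between the fingers and sample below 0.1 N); the robot touches nothing.
It fails at once if a weight is put on the stem while the sample is not under the press (((horizontal distance between weight_a and stem_foot below 0.02 m and z of weight_a in the frame of stem_foot between 0 and 0.08 m) or (horizontal distance between weight_b and stem_foot below 0.02 m and z of weight_b in the frame of stem_foot between 0 and 0.08 m) or (horizontal distance between weight_c and stem_foot below 0.02 m and z of weight_c in the frame of stem_foot between 0 and 0.08 m) or (horizontal distance between weight_d and stem_foot below 0.02 m and z of weight_d in the frame of stem_foot between 0 and 0.08 m)) and (x of sample in the frame of press below -0.045 m or x of sample in the frame of press above 0 m)).
It fails at once if the mallet, chisel or offcut is moved by more than 40 mm (distance of any of mallet, chisel, offcut from where it was at the start of the episode above 0.04 m).
Of weight_a, weight_b, weight_c, weight_d only 3 to 4 are there at a start; the rules pass over those that are not, and their reading is None.
At some moment in a run one of weight_a, weight_b, weight_c, weight_d may be knocked a few centimetres aside while the robot is not near it.
Once in a run the grip may slacken for a moment while it holds something.
It also fails if it takes over 210 s, if anything falls off the work surface, if the arm or the gripper's body presses on something with over 40 N, if the wrist force passes 120 N, or if a joint passes its speed limit or range.

## Working session

There is one attempt and no reset: what is moved stays moved. The work goes in short steps, Python scripts to look and compute and a shell command to move; the robot and the scene stay as the last step left them, time stands still between calls to the robot, and variables do not carry over. Pictures are saved under pics/ and viewed, and the job is handed in when it is done.

```bash
mkdir -p pics; ls; python3 - <<'E'
from rig import sense, grab_frame, job, r
import cv2
print(sense()); print(r.tip_extent)
for n in("top","side"):
    f=grab_frame(n); cv2.imwrite(f"pics/{n}0.png",f["color"][:,:,::-1]); print(n,f["mtx"],f["T"])
E
```

```text
pics
{'clock': 0.0, 'qpos': array([-1.23138390e+00,  3.53643451e-01,  1.63413002e+00, -1.17829792e-06,
        1.15520081e+00, -2.39890115e-03]), 'qvel': array([ 0.00055986,  0.00069767, -0.00102832,  0.00189437,  0.00137014,
       -0.00059851]), 'joint_efforts': array([-3.97725589e-04, -6.05260205e+01, -3.42071772e+01, -7.00124315e-05,
        9.46464599e-03, -1.45824191e-05]), 'eef_pos': array([ 209.41888562, -588.62221139,  403.96621039]), 'tcp_rot': array([-3.14021102e+00, -2.23705506e-06,  3.41811802e-01]), 'contact_force': array([ 0.47068002, -0.10306986, -0.83256809]), 'wrist_torque': array([0.02429036, 0.02474689, 0.03010325]), 'opening': 0.9981288254445119}
173.4
top [[390.02008195   0.         254.49360363]
 [  0.         390.02008195 187.0791094 ]
 [  0.           0.           1.        ]] [[ 6.43449887e-03 -9.95667701e-01  9.27600484e-02  4.61629916e+02]
 [-9.99734046e-01 -4.35085875e-03  2.26474447e-02 -1.99247160e+01]
 [-2.21457433e-02 -9.28811034e-02 -9.95430895e-01  1.26941303e+03]
 [ 0.00000000e+00  0.00000000e+00  0.00000000e+00  1.00000000e+00]]
side [[464.20453058   0.         260.44023311]
 [  0.         464.20453058 195.10087836]
 [  0.           0.           1.        ]] [[-8.89720341e-01 -3.39170886e-01  3.05550037e-01  8.83158185e+01]
 [-4.56238064e-01  6.37720732e-01 -6.20611873e-01  9.75107768e+02]
 [ 1.56378859e-02 -6.91574565e-01 -7.22135775e-01  1.19741789e+03]
 [ 0.00000000e+00  0.00000000e+00  0.00000000e+00  1.00000000e+00]]
```

View pics/top0.png

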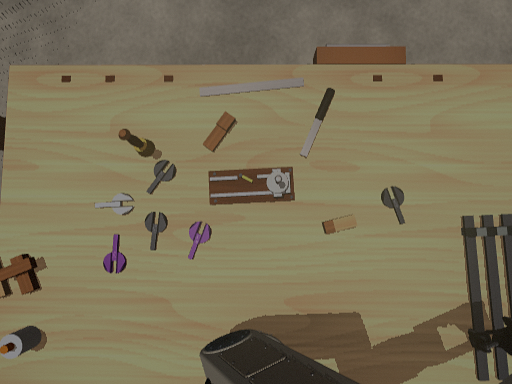

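View pics/side0.png

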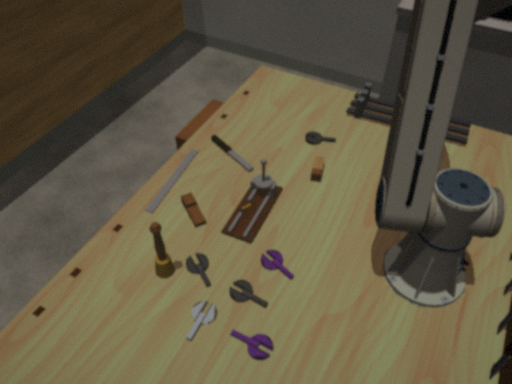

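The top view shows three dark weights at about (165,172), (156,224) and (393,198). The press stem is near (279,182), the sample at (340,224), and the offcut at (220,131). I'll enlarge it next.

```bash
python3 - <<'E'
import cv2
a=cv2.imread("pics/top0.png")
cv2.imwrite("pics/t1.png",cv2.resize(a[140:240,200:420],None,fx=3.6,fy=3.6,interpolation=cv2.INTER_CUBIC))
cv2.imwrite("pics/t2.png",cv2.resize(a[110:280,90:250],None,fx=3.5,fy=3.5,interpolation=cv2.INTER_CUBIC))
a=cv2.imread("pics/side0.png")
cv2.imwrite("pics/s1.png",cv2.resize(a[120:260,150:350],None,fx=4,fy=4,interpolation=cv2.INTER_CUBIC))
E
```

```text
(no output)
```

View pics/t1.png

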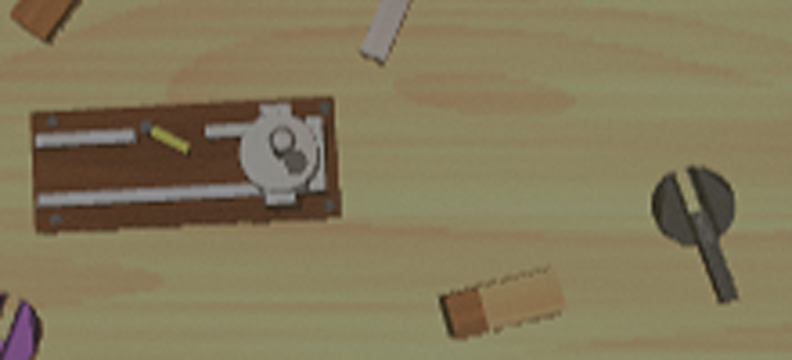

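View pics/t2.png

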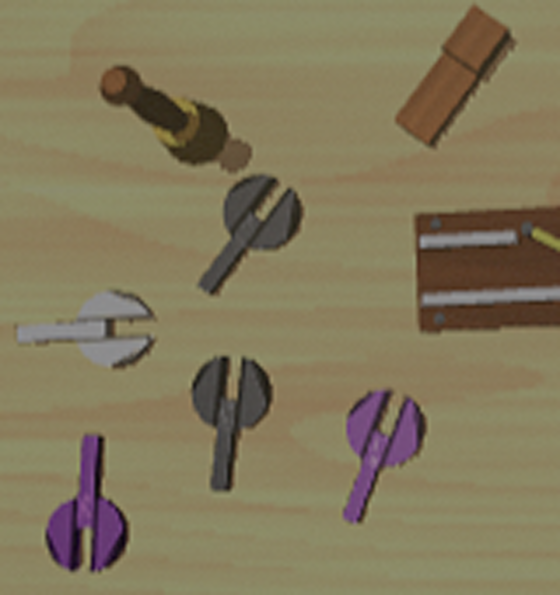

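View pics/s1.png

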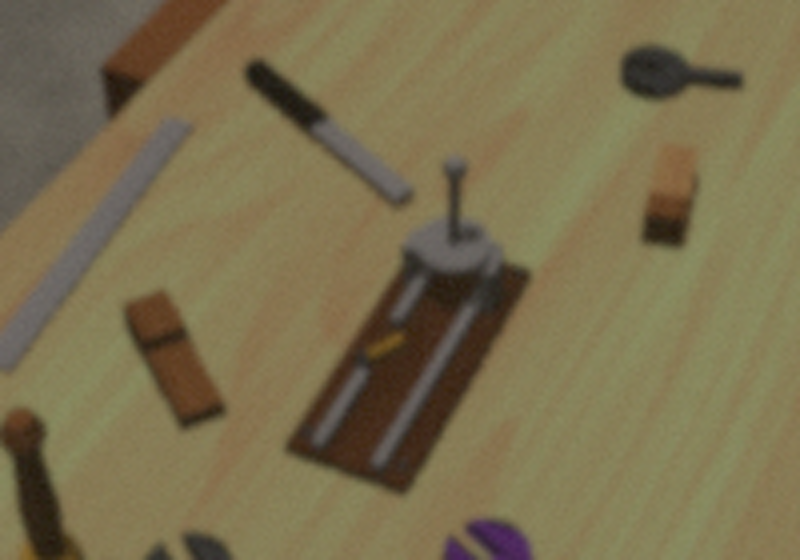

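```bash
cat > h.py <<'E'
import numpy as np, cv2
from rig import sense, grab_frame, job, r
def cast(f,uv,z):
    uv=np.atleast_2d(np.asarray(uv,float)); K=f["mtx"];T=f["T"]
    d=np.c_[(uv[:,0]-K[0,2])/K[0,0],(uv[:,1]-K[1,2])/K[1,1],np.ones(len(uv))]@T[:3,:3].T
    s=(z-T[2,3])/d[:,2]; return T[:3,3]+d*s[:,None]
def proj(f,p):
    p=np.atleast_2d(np.asarray(p,float));T=f["T"];q=(p-T[:3,3])@T[:3,:3]; K=f["mtx"]
    return np.c_[q[:,0]/q[:,2]*K[0,0]+K[0,2],q[:,1]/q[:,2]*K[1,1]+K[1,2]]
def tri(fa,ua,fb,ub):
    A=[];B=[]
    for f,u in((fa,ua),(fb,ub)):
        o=f["T"][:3,3]; d=cast(f,u,0)[0]-o; d/=np.linalg.norm(d); P=np.eye(3)-np.outer(d,d); A.append(P);B.append(P@o)
    x=np.linalg.solve(A[0]+A[1],B[0]+B[1]); return x
def save(n,im,box=None,k=1):
    im=im[:,:,::-1]
    if box: im=im[box[1]:box[3],box[0]:box[2]]
    cv2.imwrite(f"pics/{n}.png",cv2.resize(im,None,fx=k,fy=k,interpolation=cv2.INTER_CUBIC))
def darkmask(im):
    h=cv2.cvtColor(im,cv2.COLOR_RGB2HSV); return ((h[...,1]<75)&(h[...,2]<90)).astype(np.uint8)
def weights(f,z=7,mask=None):
    m=darkmask(f["color"]) if mask is None else mask
    n,l,s,c=cv2.connectedComponentsWithStats(m,connectivity=8); out=[]
    for i in range(1,n):
        if not 150<s[i,4]<900: continue
        v,u=np.nonzero(l==i); p=cast(f,np.c_[u,v],z)[:,:2]
        g=p.mean(0); w,V=np.linalg.eigh(np.cov((p-g).T)); a=V[:,1]
        t=(p-g)@a
        if t.max()>-t.min(): a=-a    # lug is the long end => a points to slot
        for _ in range(5):
            C=g+15.3*a; q=p-C; k=(q@a<-45); 
            if k.sum()<3: break
            a=-(q[k].mean(0)); a/=np.linalg.norm(a)
        t=(p-C)@a; out.append((C.round(1),round(float(np.arctan2(a[1],a[0])),3),int(s[i,4]),(t.min().round(),t.max().round()),c[i].round()))
    return out
E
python3 - <<'E'
from h import *
f=grab_frame("top");g=grab_frame("side")
h=cv2.cvtColor(f["color"],cv2.COLOR_RGB2HSV); 
for u,v in((172,172),(148,224),(400,205),(150,246),(300,215),(340,224),(240,200),(280,175)): print((u,v),h[v,u])
for w in weights(f): print("top",w)
for w in weights(g): print("side",w)
c=np.array([(31,114),(333,97),(341,214),(36,233)])/3.6+[200,140]-.5
b=cast(f,c,10)[:,:2]; print(b.round(1),np.linalg.norm(np.roll(b,-1,0)-b,axis=1)); 
d=(b[1]+b[2]-b[0]-b[3])/2; ya=np.arctan2(d[1],d[0]); L=b.mean(0); print("yaw",ya,"origin",L+82.5*np.array([np.cos(ya),np.sin(ya)]))
# stem head: top px / side px
print("head", tri(f,np.array((283,139))/3.6+[200-.5,140-.5],g,np.array((456,165))/4+[150-.5,120-.5]))
print("pan", cast(f,np.array((280,154))/3.6+[199.5,139.5],71))
c=np.array([(441,294),(551,267),(566,312),(457,338)])/3.6+[199.5,139.5]
print("sample",cast(f,c,38)[:,:2], cast(f,c.mean(0)[None],38))
E
```

```text
(172, 172) [15 19 79]
(148, 224) [15  7 71]
(400, 205) [ 20  90 116]
(150, 246) [23 57 90]
(300, 215) [ 24  78 141]
(340, 224) [ 18 108 139]
(240, 200) [ 13 150  80]
(280, 175) [ 18  21 121]
top (array([633.3, 306.4]), -0.619, 350, (np.float64(-88.0), np.float64(34.0)), array([161., 174.]))
top (array([ 549.8, -435.9]), 0.336, 367, (np.float64(-88.0), np.float64(33.0)), array([394., 201.]))
top (array([465.4, 329.9]), -0.091, 372, (np.float64(-89.0), np.float64(32.0)), array([155., 226.]))
top (array([110.9, 719.5]), -0.32, 454, (np.float64(-77.0), np.float64(22.0)), array([ 28., 337.]))
top (array([  50.5, -719.8]), 0.722, 845, (np.float64(-93.0), np.float64(48.0)), array([493., 363.]))
side (array([ 553.9, -435.8]), 0.336, 187, (np.float64(-86.0), np.float64(27.0)), array([316., 138.]))
side (array([1270.1,  107.8]), 1.58, 172, (np.float64(-68.0), np.float64(34.0)), array([ 85., 158.]))
side (array([1219.2,  210.9]), 2.797, 261, (np.float64(-96.0), np.float64(49.0)), array([ 72., 180.]))
side (array([589. , -50.8]), -1.314, 264, (np.float64(-199.0), np.float64(62.0)), array([261., 198.]))
side (array([632.9, 305.3]), -0.606, 339, (np.float64(-89.0), np.float64(33.0)), array([199., 267.]))
side (array([464.4, 327.6]), -0.079, 408, (np.float64(-89.0), np.float64(32.0)), array([245., 293.]))
side (array([-258.1,  192.6]), -1.95, 182, (np.float64(-69.0), np.float64(30.0)), array([500., 364.]))
[[ 630.5  160.5]
 [ 646.9 -112.9]
 [ 541.1 -119.8]
 [ 522.6  154.1]] [273.90757137 106.0726114  274.5318981  108.10901544]
yaw -1.5070544444656155 origin [590.53513636 -61.8253292 ]
head [590.81849125 -62.16846337 160.00181406]
pan [[588.49494696 -62.8996476   71.        ]]
sample [[ 470.00684019 -204.22586947]
 [ 494.02913922 -299.87866922]
 [ 455.12453352 -312.17309289]
 [ 432.04877028 -217.6975062 ]] [[ 462.77180662 -258.50334762   38.        ]]
```

Everything checks out so far. The bed measures 274 x 107 mm, the stem head is at z 160, and the press origin is about (590.5, -62.2) with yaw -1.507. Both views give the same weight positions. I'll start with the sample.

```bash
cat >> h.py <<'E'
from scipy.spatial.transform import Rotation as Ro
P0=np.array([590.5,-62.3]); PY=-1.507
def press(x,y,z=0):
    c,s=np.cos(PY),np.sin(PY); return np.array([P0[0]+c*x-s*y,P0[1]+s*x+c*y,z])
def plan(pos,yaw):
    s=sense(); R=Ro.from_euler("xyz",s["tcp_rot"]); 
    T=Ro.from_euler("xyz",[np.pi,0,yaw]); w=(R.inv()*T).as_rotvec(); d=np.asarray(pos,float)-s["eef_pos"]
    print("t",round(s["clock"],2),"pos",s["eef_pos"].round(1),"rot",s["tcp_rot"].round(3),"F",s["contact_force"].round(1),"op",round(s["opening"],3))
    print("turn",w.round(3),"rows>=",np.linalg.norm(w)/.12,"shift now",R.inv().apply(d).round(1),"shift after turn",T.inv().apply(d).round(1),"len",np.linalg.norm(d).round(1), "q6",s["qpos"][5].round(2))
E
python3 -c "
from h import *
plan([454,-223.6,260],1.814)"
```

```text
t 0.2 pos [ 209.4 -588.7  404.2] rot [-3.141 -0.     0.342] F [ 0.2  0.5 -0.3] op 0.999
turn [-1.000e-03 -1.000e-03 -1.472e+00] rows>= 12.26852111118502 shift now [ 352.8 -261.9  144.5] shift after turn [295.5 325.3 144.2] len 462.5 q6 -0.0
```

```bash
python3 -m creep '[[0,0,-0.12,0,0,0,0],[0,0,-0.12,0,0,0,0],[0,0,-0.12,0,0,0,0],[0,0,-0.12,0,0,0,0],[0,0,-0.12,0,0,0,0],[0,0,-0.12,0,0,0,0],[0,0,-0.12,0,0,0,0],[0,0,-0.12,0,0,0,0],[0,0,-0.12,0,0,0,0],[0,0,-0.12,0,0,0,0]]' 60; python3 -c "
from h import *
plan([454,-223.6,260],1.814)"
```

```text
clock: 1.03
eef_pos: [209.2, -588.0, 401.8]
tcp_rot: [-3.14, -0.005, 1.586]
contact_force: [0.5, 0.1, -0.1]
opening: 1.0
t 1.03 pos [ 209.2 -588.   401.8] rot [-3.14  -0.005  1.586] F [ 0.5  0.1 -0.1] op 1.0
turn [-0.001 -0.005 -0.228] rows>= 1.8997382231304207 shift now [359.9 250.6 143.3] shift after turn [294.7 325.4 141.8] len 461.3 q6 -1.25
```

```bash
python3 -m creep '[[0,0,-0.114,0,0,0,0],[0,0,-0.114,0,0,0,0],[0,0,0,25,27,9,0],[0,0,0,25,27,9,0],[0,0,0,25,27,9,0],[0,0,0,25,27,9,0],[0,0,0,25,27,9,0],[0,0,0,25,27,9,0],[0,0,0,25,27,9,0],[0,0,0,25,27,9,0]]'; python3 -c "
from h import *
plan([454,-223.6,260],1.814)"
```

```text
clock: 1.87
eef_pos: [367.1, -334.6, 328.0]
tcp_rot: [-3.141, 0.002, 1.828]
contact_force: [1.3, -0.5, -0.5]
opening: 1.0
t 1.87 pos [ 367.1 -334.6  328. ] rot [-3.141e+00  2.000e-03  1.828e+00] F [ 1.3 -0.5 -0.5] op 1.0
turn [-0.001  0.002  0.014] rows>= 0.1158195289651218 shift now [ 85.4 112.3  67.8] shift after turn [ 86.8 111.1  68. ] len 156.5 q6 -1.0
```

```bash
python3 -m creep '[[0,0,0.007,17,22,14,0],[0,0,0.007,17,22,14,0],[0,0,0,17,22,14,0],[0,0,0,17,22,14,0],[0,0,0,16,22,12,0],[0,0,0,0,0,0,0]]'; python3 -c "
from h import *
f=grab_frame('top');save('a1',f['color'],(280,160,420,280),4)
g=grab_frame('side');save('a2',g['color'],(250,100,410,220),4)
plan([454,-223.6,192],1.814)"
```

```text
clock: 2.37
eef_pos: [458.3, -215.1, 256.3]
tcp_rot: [3.141, 0.001, 1.817]
contact_force: [-0.7, -0.6, 0.4]
opening: 0.999
t 2.47 pos [ 456.9 -217.2  257.6] rot [3.141e+00 2.000e-03 1.817e+00] F [-0.3 -0.6  0.5] op 1.001
turn [0.    0.002 0.003] rows>= 0.031550162346920006 shift now [-5.3 -4.4 65.6] shift after turn [-5.5 -4.4 65.6] len 66.0 q6 -0.69
```

View pics/a2.png

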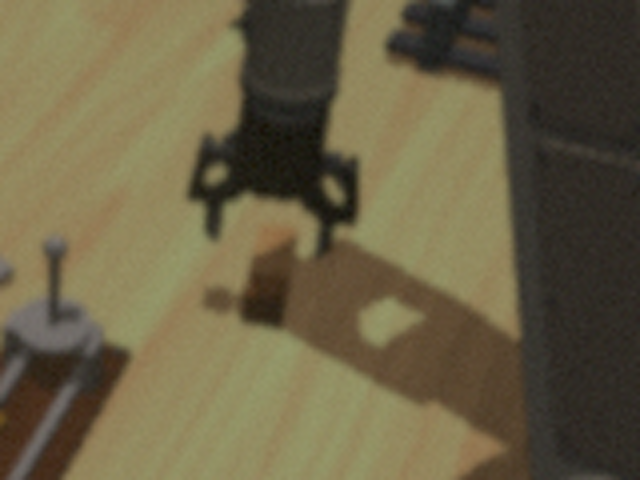

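```bash
python3 -c "
from h import *
g=grab_frame('top');save('a3',g['color'])"
```

```text
(no output)
```

View pics/a3.png

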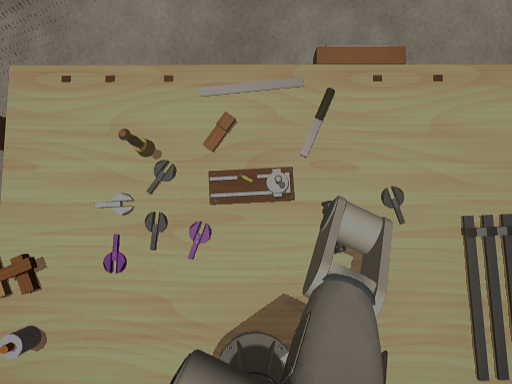

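The side view (crop) shows the open fingers straddling the rear of the sample. There are still only three dark weights in the top view. I'm going down to grip.

```bash
python3 -m creep '[[0,0,0,-3,-3,16,0],[0,0,0,-1,-1,16,0],[0,0,0,0,0,16,0],[0,0,0,0,0,13,0],[0,0,0,0,0,3,0],[0,0,0,0,0,0,0]]' 60; python3 -c "
from h import *
plan([454,-223.6,192],1.814)"
```

```text
clock: 3.02
eef_pos: [452.2, -230.1, 196.8]
tcp_rot: [3.135, 0.009, 1.809]
contact_force: [-0.4, -0.2, 0.6]
opening: 0.999
t 3.02 pos [ 452.2 -230.1  196.8] rot [3.135 0.009 1.809] F [-0.4 -0.2  0.6] op 0.999
turn [ 0.006  0.009 -0.005] rows>= 0.10350486836623508 shift now [5.9 3.3 4.8] shift after turn [5.9 3.3 4.8] len 8.3 q6 -0.71
```

```bash
python3 -m creep '[[0,0,0,6,3,5,0],[0,0,0,0,0,0,0],[0,0,0,0,0,0,0.9],[0,0,0,0,0,0,0.9],[0,0,0,0,0,0,0.9],[0,0,0,0,0,0,0.9],[0,0,0,0,0,0,0.9],[0,0,0,0,0,0,0.9],[0,0,0,0,0,0,0.9],[0,0,0,0,0,0,0.9]]' 60; python3 -c "
from h import *
g=grab_frame('side');save('a4',g['color'],(250,100,410,220),4)
plan([454,-223.6,192],1.814)"
```

```text
clock: 3.85
eef_pos: [454.5, -224.8, 195.7]
tcp_rot: [3.131, 0.013, 1.807]
contact_force: [0.5, 0.5, -1.0]
opening: 0.428
t 3.9 pos [ 454.5 -224.8  195.6] rot [3.131 0.013 1.807] F [ 0.7  1.2 -0.6] op 0.429
turn [ 0.011  0.013 -0.006] rows>= 0.15270440198828558 shift now [ 1.3 -0.2  3.6] shift after turn [ 1.2 -0.2  3.6] len 3.8 q6 -0.69
```

View pics/a4.png

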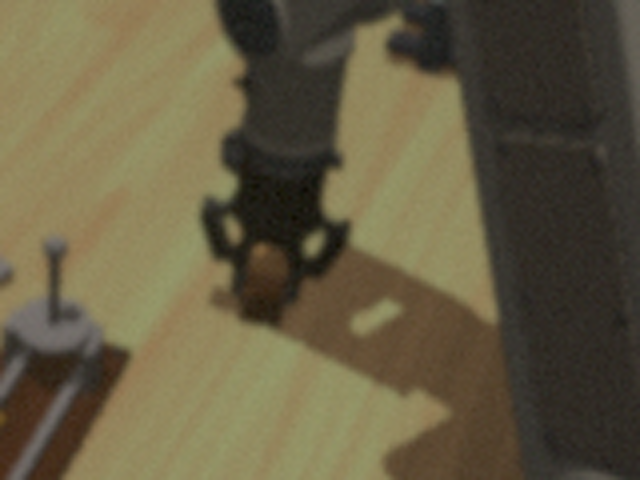

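```bash
python3 -m creep '[[0,0,0,0,0,-15,0.9],[0,0,0,0,0,-30,0.9],[0,0,0,0,0,-35,0.9],[0,0,0,0,0,-35,0.9],[0,0,0,0,0,-35,0.9],[0,0,0,0,0,-35,0.9],[0,0,0,0,0,0,0.9]]' 60; python3 -c "
from h import *
plan([*press(-196,0)[:2],380],1.635)"
```

```text
clock: 4.48
eef_pos: [450.7, -222.2, 385.3]
tcp_rot: [3.138, 0.007, 1.808]
contact_force: [1.5, -0.2, -0.6]
opening: 0.429
t 4.48 pos [ 450.7 -222.2  385.3] rot [3.138 0.007 1.808] F [ 1.5 -0.2 -0.6] op 0.429
turn [0.004 0.007 0.173] rows>= 1.4395378830772596 shift now [315.8 207.1   3.8] shift after turn [346.6 149.8   5.3] len 377.7 q6 -0.69
```

```bash
python3 -m creep '[[0,0,0.087,0,0,0,0.9],[0,0,0.087,0,0,0,0.9],[0,0,0,20,8,0,0.9],[0,0,0,36,16,0,0.9],[0,0,0,36,16,0,0.9],[0,0,0,36,16,0,0.9],[0,0,0,36,16,0,0.9],[0,0,0,36,16,0,0.9],[0,0,0,36,16,0,0.9],[0,0,0,36,16,0,0.9]]' 60; python3 -c "
from h import *
plan([*press(-196,0)[:2],380],1.635)"
```

```text
clock: 5.32
eef_pos: [557.4, 60.9, 383.2]
tcp_rot: [3.133, 0.012, 1.614]
contact_force: [1.3, -0.4, -0.4]
opening: 0.43
t 5.32 pos [557.4  60.9 383.2] rot [3.133 0.012 1.614] F [ 1.3 -0.4 -0.4] op 0.43
turn [ 0.008  0.012 -0.021] rows>= 0.21609300950795032 shift now [71.5 23.6  2.6] shift after turn [70.9 25.2  3.2] len 75.3 q6 0.07
```

```bash
python3 -m creep '[[0,0,-0.02,22,8,0,0.9],[0,0,0,20,7,0,0.9],[0,0,0,14,5,0,0.9],[0,0,0,5,2,0,0.9],[0,0,0,0,0,0,0.9]]' 60; python3 -c "
from h import *
f=grab_frame('top');save('b1',f['color'],(140,120,320,260),4)
g=grab_frame('side');save('b2',g['color'],(170,100,350,280),3)
plan([*press(-196,0)[:2],230],1.635)"
```

```text
clock: 5.73
eef_pos: [577.7, 134.4, 378.8]
tcp_rot: [3.135, 0.011, 1.642]
contact_force: [-0.3, 0.1, -0.7]
opening: 0.428
t 5.83 pos [577.4 133.  378.9] rot [3.136 0.011 1.641] F [-0.6 -0.9 -0.9] op 0.428
turn [0.006 0.011 0.006] rows>= 0.11444358586351665 shift now [  1.9  -0.2 148.9] shift after turn [  0.3   0.7 148.9] len 148.9 q6 0.16
```

View pics/b1.png

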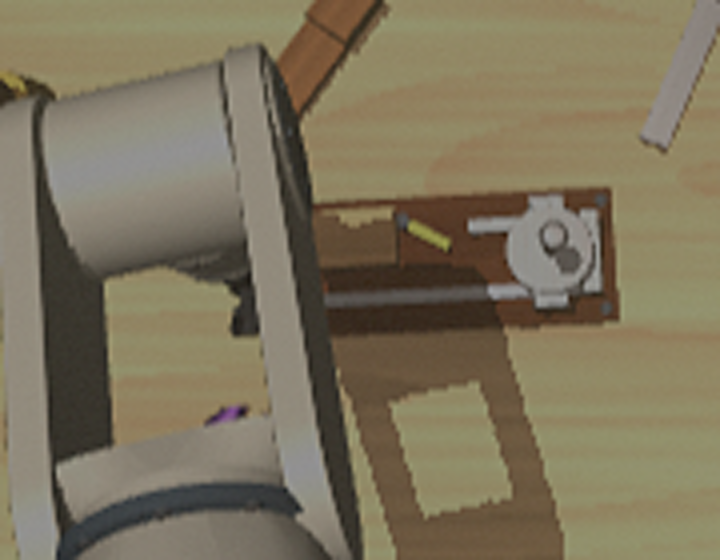

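View pics/b2.png

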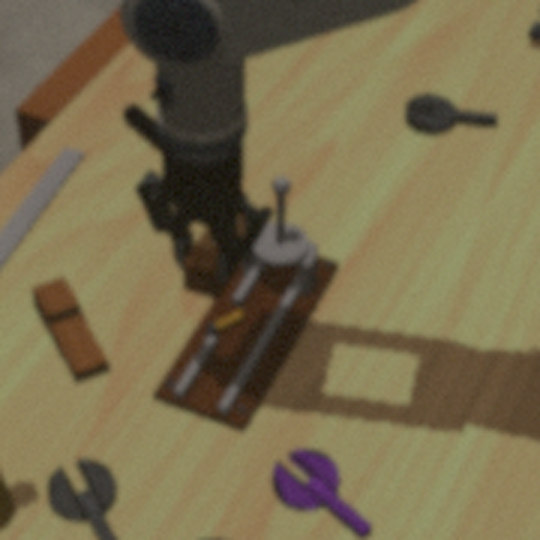

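The top crop shows the sample's front end at about (239,179), and the side view shows the sample held. I'll check how it lines up with the channel axis.

```bash
python3 -c "
from h import *
f=grab_frame('top')
c,s=np.cos(PY),np.sin(PY)
for uv in ((395,209),(395,264),(325,208),(325,268)):
    p=cast(f,np.array(uv)/4+[139.5,119.5],378.9-195.7+38)[0]; d=p[:2]-P0; print(p.round(1),(c*d[0]+s*d[1]).round(1),(-s*d[0]+c*d[1]).round(1))
save('b3',f['color'],(210,155,280,205),10)
"
```

```text
[600.9  48.3 221.2] -109.7 17.4
[563.4  47.9 221.2] -111.7 -20.0
[601.4  95.8 221.2] -157.1 21.0
[560.5  95.2 221.2] -159.1 -19.9
```

View pics/b3.png

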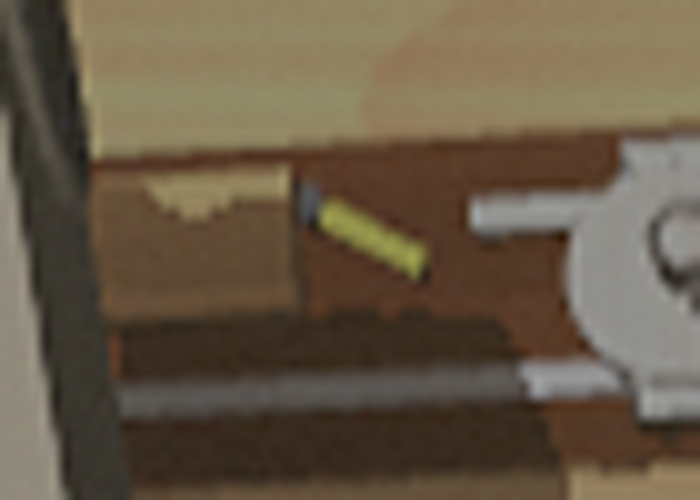

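Sample centre is at press x about -161, y about 0, so it's aligned. I'll lower it now.

```bash
python3 -m creep '[[0,0,0.006,1,0,20,0.9],[0,0,0,0,0,35,0.9],[0,0,0,0,0,35,0.9],[0,0,0,0,0,30,0.9],[0,0,0,0,0,15,0.9],[0,0,0,0,0,0,0.9]]' 60; python3 -c "
from h import *
f=grab_frame('top');save('b4',f['color'],(210,155,280,205),10)
plan([*press(-196,0)[:2],206],1.635)"
```

```text
clock: 6.38
eef_pos: [579.0, 124.5, 243.3]
tcp_rot: [3.127, 0.011, 1.626]
contact_force: [-1.0, -0.2, -0.7]
opening: 0.426
t 6.43 pos [579.3 124.5 244.5] rot [3.127 0.011 1.626] F [-0.8 -0.2 -1.5] op 0.427
turn [ 0.015  0.011 -0.009] rows>= 0.17062751615432367 shift now [ 9.3 -1.4 38.4] shift after turn [ 8.9 -0.7 38.5] len 39.5 q6 0.17
```

View pics/b4.png

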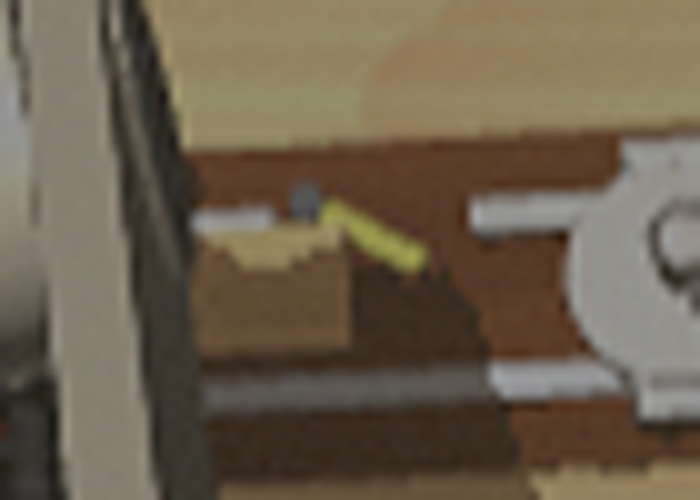

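The sample sits between the two walls, with its front near (244,184). I'll shift it back 9 mm and set it on the floor.

```bash
python3 -m creep '[[0.012,0,-0.008,9,-1,2,0.9],[0,0,0,1,0,12,0.9],[0,0,0,0,0,10,0.9],[0,0,0,0,0,8,0.9],[0,0,0,0,0,4,0.9],[0,0,0,0,0,0,0.9]]' 60; python3 -c "
from h import *
plan([*press(-196,0)[:2],206],1.635)"
```

```text
clock: 6.93
eef_pos: [580.1, 134.0, 210.6]
tcp_rot: [3.132, 0.01, 1.633]
contact_force: [0.4, -0.8, -0.8]
opening: 0.431
t 6.93 pos [580.1 134.  210.6] rot [3.132 0.01  1.633] F [ 0.4 -0.8 -0.8] op 0.431
turn [ 0.01   0.01  -0.002] rows>= 0.11692814998009322 shift now [-0.5 -2.1  4.6] shift after turn [-0.5 -2.1  4.6] len 5.1 q6 0.18
```

```bash
python3 -m creep '[[0,0,0,0,-2,2,0.9],[0,0,0,0,0,2,0.9],[0,0,0,0,0,1,0.9],[0,0,0,0,0,0,0.9]]' 60; python3 -c "
from h import *
plan([*press(-196,0)[:2],206],1.635)
f=grab_frame('top');save('b5',f['color'],(210,155,280,205),10)
g=grab_frame('side');save('b6',g['color'],(170,100,350,280),3)"
```

```text
clock: 7.27
eef_pos: [578.1, 133.9, 205.5]
tcp_rot: [3.131, 0.01, 1.633]
contact_force: [0.0, -0.2, -0.5]
opening: 0.428
t 7.27 pos [578.1 133.9 205.5] rot [3.131 0.01  1.633] F [ 0.  -0.2 -0.5] op 0.428
turn [ 0.01   0.01  -0.002] rows>= 0.1205617673772733 shift now [-0.6 -0.2 -0.5] shift after turn [-0.6 -0.2 -0.5] len 0.8 q6 0.18
```

View pics/b5.png

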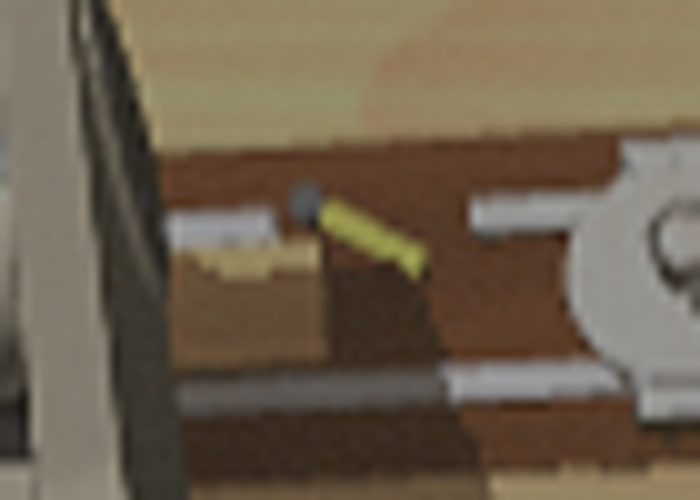

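View pics/b6.png

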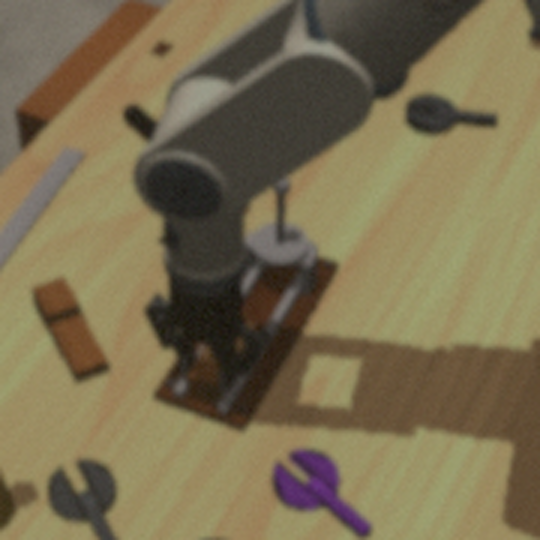

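```bash
python3 -m creep '[[0,0,0,-6,0,0.5,0.9],[0,0,0,-10,0,0,0.9],[0,0,0,-10,0,0,0.9],[0,0,0,-10,0,0,0.9],[0,0,0,-10,0,0,0.9],[0,0,0,0,0,0,0.9]]' 60; python3 -c "
from h import *
plan(press(-60,0,205.5),1.635)"
```

```text
clock: 7.87
eef_pos: [580.3, 83.3, 205.8]
tcp_rot: [3.133, 0.009, 1.633]
contact_force: [-2.5, 1.3, -0.7]
opening: 0.428
t 7.87 pos [580.3  83.3 205.8] rot [3.133 0.009 1.633] F [-2.5  1.3 -0.7] op 0.428
turn [ 0.008  0.009 -0.002] rows>= 0.1044748901427599 shift now [-85.9   1.    1.1] shift after turn [-86.    0.8   0.3] len 86.0 q6 0.09
```

```bash
python3 -m creep '[[0,0,0,-8,1,0,0.9],[0,0,0,-10,0,0,0.9],[0,0,0,-10,0,0,0.9],[0,0,0,-10,0,0,0.9],[0,0,0,-10,0,0,0.9],[0,0,0,-8,0,0,0.9],[0,0,0,0,0,0,0.9]]' 60; python3 -c "
from h import *
plan(press(-60,0,205.5),1.635)
f=grab_frame('top');save('b7',f['color'],(210,155,310,215),8)
g=grab_frame('side');save('b8',g['color'],(200,120,320,240),5)"
```

```text
clock: 8.45
eef_pos: [584.7, 19.8, 206.0]
tcp_rot: [3.135, 0.01, 1.632]
contact_force: [-1.1, 0.1, -1.0]
opening: 0.429
t 8.45 pos [584.7  19.8 206. ] rot [3.135 0.01  1.632] F [-1.1  0.1 -1. ] op 0.429
turn [ 0.007  0.01  -0.003] rows>= 0.1023131069621219 shift now [-22.3   0.7   0.8] shift after turn [-22.4   0.6   0.5] len 22.4 q6 -0.02
```

View pics/b7.png

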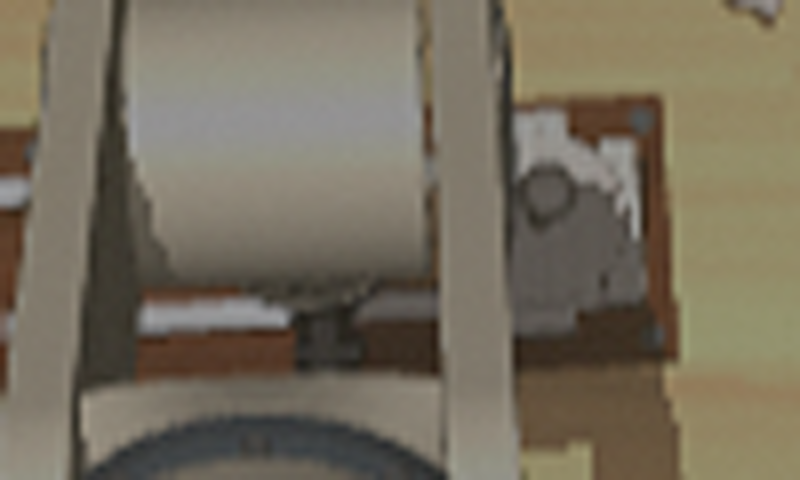

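View pics/b8.png

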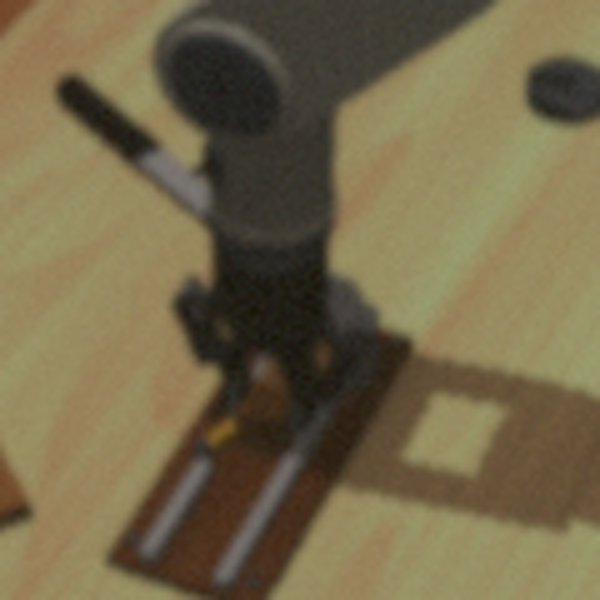

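```bash
python3 -m creep '[[0,0,0,-6,0.5,0,0.9],[0,0,0,-6,0,0,0.9],[0,0,0,-4,0,0,0.9],[0,0,0,-2,0,0,0.9],[0,0,0,0,0,0,0.9]]' 60; python3 -c "
from h import *
plan(press(-60,0,205.5),1.635)"
```

```text
clock: 8.97
eef_pos: [586.3, 2.5, 206.1]
tcp_rot: [3.135, 0.009, 1.634]
contact_force: [-2.0, 0.5, -0.9]
opening: 0.428
t 8.97 pos [586.3   2.5 206.1] rot [3.135 0.009 1.634] F [-2.   0.5 -0.9] op 0.428
turn [ 0.006  0.009 -0.001] rows>= 0.09471557930359731 shift now [-4.9  0.   0.7] shift after turn [-4.9  0.   0.6] len 5.0 q6 -0.05
```

```bash
python3 -m creep '[[0,0,0,-2,0,0,0.9],[0,0,0,-2,0,0,0.9],[0,0,0,-0.5,0,0,0.9],[0,0,0,0,0,0,0.9]]' 60; python3 -c "
from h import *
plan(press(-60,0,205.5),1.635)
g=grab_frame('side');save('b9',g['color'],(200,120,320,240),5)"
```

```text
clock: 9.3
eef_pos: [587.4, -2.1, 206.5]
tcp_rot: [3.133, 0.009, 1.634]
contact_force: [-0.7, 1.0, -1.9]
opening: 0.431
t 9.3 pos [587.4  -2.1 206.5] rot [3.133 0.009 1.634] F [-0.7  1.  -1.9] op 0.431
turn [ 0.009  0.009 -0.001] rows>= 0.10628978773877973 shift now [-0.2 -0.7  1. ] shift after turn [-0.2 -0.7  1. ] len 1.3 q6 -0.06
```

View pics/b9.png

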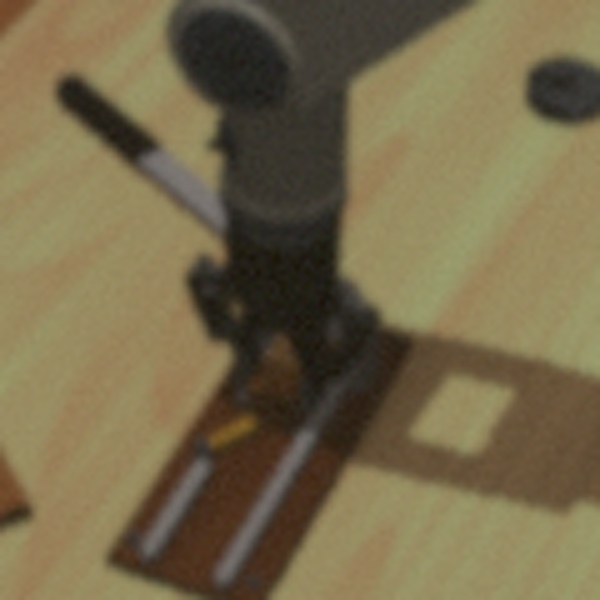

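```bash
python3 -m creep '[[0,0,0,0,0,0,0],[0,0,0,0,0,0,0],[0,0,0,0,0,0,0],[0,0,0,0,0,0,0],[0,0,0,8,0,-2,0],[0,0,0,15,0,-4,0],[0,0,0,20,0,-20,0],[0,0,0,25,0,-30,0],[0,0,0,25,0,-35,0],[0,0,0,25,0,-35,0]]' 60; python3 -m creep '[[0,0,0,30,0,-25,0],[0,0,0,30,0,-25,0],[0,0,0,30,0,0,0],[0,0,0,0,0,0,0]]'; python3 -c "
from h import *
plan(press(-60,0,205.5),1.635)
f=grab_frame('top');save('c1',f['color'],(190,145,310,235),6)
g=grab_frame('side');save('c2',g['color'],(200,120,320,240),5)"
```

```text
clock: 10.18
eef_pos: [576.9, 117.5, 327.5]
tcp_rot: [-3.14, 0.012, 1.628]
contact_force: [1.1, 0.7, -0.5]
opening: 0.997
clock: 10.52
eef_pos: [571.1, 217.8, 389.0]
tcp_rot: [3.13, 0.006, 1.63]
contact_force: [-0.3, -0.2, -0.6]
opening: 1.003
t 10.52 pos [571.1 217.8 389. ] rot [3.13  0.006 1.63 ] F [-0.3 -0.2 -0.6] op 1.003
turn [ 0.012  0.006 -0.005] rows>= 0.11928720011760177 shift now [-219.7    0.4  184.9] shift after turn [-220.8    1.4  183.5] len 287.1 q6 0.31
```

View pics/c1.png

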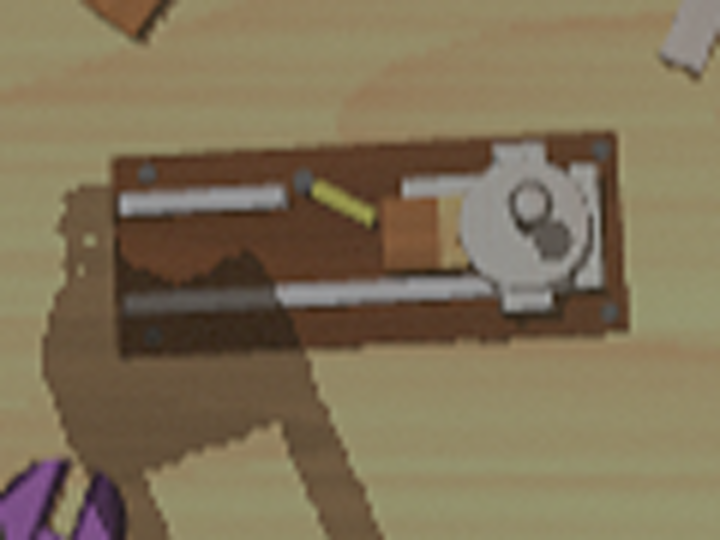

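View pics/c2.png

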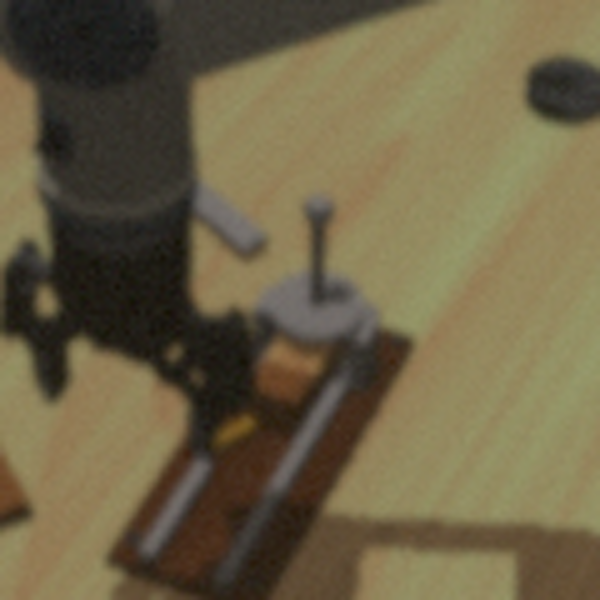

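The pawl tip is back at (252.6,181.6), its original spot, and the sample's rear is just past it. I'll check the sample's x and y, and re-measure the weights with the arm out of the way.

```bash
python3 -c "
from h import *
f=grab_frame('top');g=grab_frame('side')
c,s=np.cos(PY),np.sin(PY)
for uv in ((383,199),(382,268)):
    p=cast(f,np.array(uv)/6+[189.5,144.5],48)[0]; d=p[:2]-P0; print((c*d[0]+s*d[1]).round(1),(-s*d[0]+c*d[1]).round(1))
for n,q in(('top',f),('side',g)):
  for w in weights(q): print(n,w)
"
```

```text
-72.9 19.4
-75.5 -16.9
top (array([ 550.7, -435.9]), 0.331, 356, (np.float64(-89.0), np.float64(33.0)), array([394., 201.]))
top (array([111.1, 719.1]), -0.319, 451, (np.float64(-72.0), np.float64(22.0)), array([ 29., 337.]))
top (array([96.8,  8.2]), 1.29, 208, (np.float64(-143.0), np.float64(88.0)), array([258., 342.]))
side (array([ 971.3, -702.9]), 1.158, 882, (np.float64(-201.0), np.float64(136.0)), array([255.,  77.]))
side (array([ 554.2, -434.6]), 0.343, 189, (np.float64(-87.0), np.float64(27.0)), array([316., 138.]))
side (array([564. ,  -5.2]), -1.507, 214, (np.float64(-150.0), np.float64(108.0)), array([260., 209.]))
side (array([633. , 305.1]), -0.612, 338, (np.float64(-88.0), np.float64(33.0)), array([199., 267.]))
side (array([464.7, 327.8]), -0.082, 398, (np.float64(-88.0), np.float64(34.0)), array([245., 293.]))
side (array([-258.5,  192.2]), -1.974, 184, (np.float64(-69.0), np.float64(29.0)), array([500., 364.]))
```

Sample is locked with its centre at x about -24, y about +1. Next is weight B, the one at (465,329). I'll approach its lug.

```bash
python3 -m creep '[[0,0,0.12,0,0,0,0.4],[0,0,0.12,0,0,0,0.4],[0,0,0.12,0,0,0,0.4],[0,0,0.12,0,0,0,0.4],[0,0,0.12,0,0,0,0.4],[0,0,0.12,0,0,0,0.4],[0,0,0.12,0,0,0,0.4],[0,0,0.12,0,0,0,0.4],[0,0,0.12,0,0,0,0.4],[0,0,0.12,0,0,0,0.4]]' 120;python3 -m creep '[[0,0,0.12,0,0,0,0.4],[0,0,0.12,0,0,0,0.4],[0,0,0.12,0,0,0,0.4],[0,0,0.12,0,0,0,0.4],[0,0,0.01,0,0,0,0.4]]'; python3 -c "
from h import *
plan([391.3,335,240],-0.085)"
```

```text
clock: 11.55
eef_pos: [570.2, 197.2, 375.5]
tcp_rot: [3.128, 0.017, 0.38]
contact_force: [-0.0, 0.3, 0.8]
opening: 0.599
clock: 11.97
eef_pos: [569.6, 188.8, 369.7]
tcp_rot: [3.115, 0.018, -0.137]
contact_force: [0.2, -0.2, 0.5]
opening: 0.603
t 11.97 pos [569.6 188.8 369.7] rot [ 3.115  0.018 -0.137] F [ 0.2 -0.2  0.5] op 0.603
turn [ 0.026  0.019 -0.052] rows>= 0.5102350047944403 shift now [-194.3 -123.9  130. ] shift after turn [-190.1 -130.6  129.7] len 264.5 q6 2.04
```

```bash
python3 -m creep '[[0.025,0.018,-0.05,0,0,0,0.4],[0,0,0,-24,-16,14,0.4],[0,0,0,-24,-16,14,0.4],[0,0,0,-24,-16,14,0.4],[0,0,0,-24,-16,14,0.4],[0,0,0,-24,-16,14,0.4],[0,0,0,-24,-16,14,0.4],[0,0,0,-20,-14,12,0.4],[0,0,0,-10,-8,8,0.4],[0,0,0,0,0,0,0.4]]';python3 -c "
from h import *
plan([391.3,335,240],-0.085)"
```

```text
clock: 12.8
eef_pos: [400.1, 311.7, 255.9]
tcp_rot: [3.133, 0.006, -0.066]
contact_force: [-0.3, -0.5, 0.5]
opening: 0.603
t 12.8 pos [400.1 311.7 255.9] rot [ 3.133  0.006 -0.066] F [-0.3 -0.5  0.5] op 0.603
turn [0.008 0.006 0.019] rows>= 0.1775475884189799 shift now [-10.3 -22.8  15.7] shift after turn [-10.8 -22.5  15.9] len 29.5 q6 2.3
```

```bash
python3 -m creep '[[0.008,0.006,0.019,-6,-14,6,0.4],[0,0,0,-4,-8,8,0.4],[0,0,0,0,-1,2,0.4],[0,0,0,0,0,0,0.4],[0,0,0,0,0,0,0.4]]';python3 -c "
from h import *
plan([391.3,335,177],-0.085)
f=grab_frame('top');save('d1',f['color'],(90,170,250,290),5)
g=grab_frame('side');save('d2',g['color'],(180,240,300,360),5)
for n,q in(('top',f),('side',g)):
  for w in weights(q): print(n,w)
"
```

```text
clock: 13.22
eef_pos: [392.9, 332.9, 237.9]
tcp_rot: [3.138, 0.002, -0.076]
contact_force: [0.4, 0.8, 0.7]
opening: 0.599
t 13.22 pos [392.9 332.9 237.9] rot [ 3.138e+00  2.000e-03 -7.600e-02] F [0.4 0.8 0.7] op 0.599
turn [0.004 0.002 0.009] rows>= 0.08298519175629229 shift now [-1.7 -2.2 60.9] shift after turn [-1.8 -1.9 60.9] len 60.9 q6 2.35
top (array([633.7, 306.7]), -0.608, 344, (np.float64(-88.0), np.float64(32.0)), array([161., 174.]))
top (array([ 550.7, -435.8]), 0.334, 358, (np.float64(-89.0), np.float64(33.0)), array([394., 201.]))
top (array([111.1, 719.4]), -0.315, 452, (np.float64(-72.0), np.float64(22.0)), array([ 29., 337.]))
top (array([101.3,  49.4]), 1.753, 163, (np.float64(-120.0), np.float64(73.0)), array([245., 338.]))
side (array([  114.3, -1947.8]), 2.867, 178, (np.float64(-210.0), np.float64(152.0)), array([482.,  13.]))
side (array([  -13.7, -1745.3]), -1.086, 173, (np.float64(-137.0), np.float64(72.0)), array([504.,  35.]))
side (array([632.4, 305.6]), -0.608, 339, (np.float64(-88.0), np.float64(34.0)), array([199., 267.]))
side (array([464.6, 319.5]), -0.175, 452, (np.float64(-86.0), np.float64(31.0)), array([246., 291.]))
side (array([-258.3,  191.8]), -1.956, 183, (np.float64(-70.0), np.float64(31.0)), array([500., 364.]))
```

View pics/d1.png

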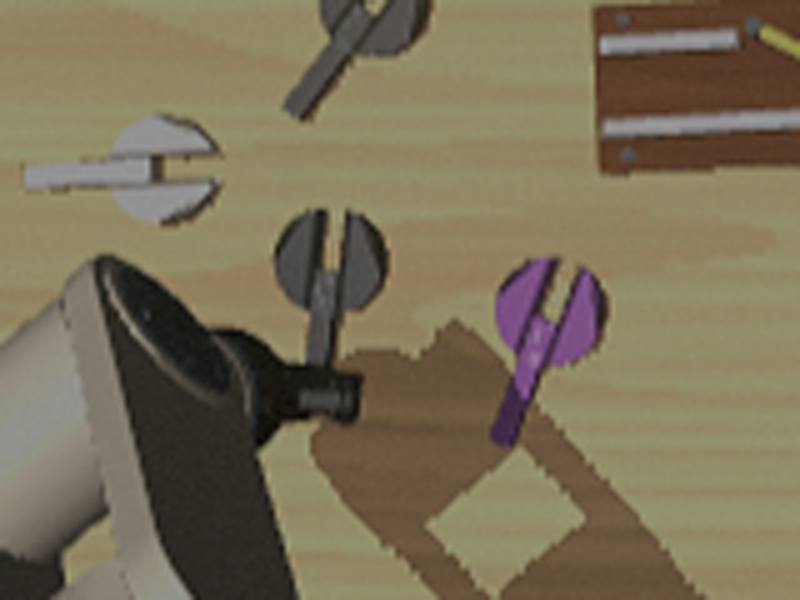

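View pics/d2.png

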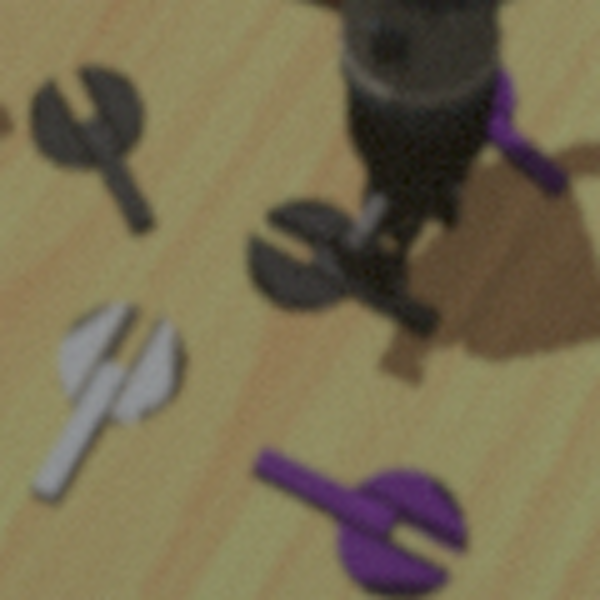

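The tool is over the lug of B, with the disc unmoved near (156,222). Going down.

```bash
python3 -m creep '[[0.004,0.002,0.009,-2,-2,14,0.4],[0,0,0,0,0,18,0.4],[0,0,0,0,0,14,0.4],[0,0,0,0,0,8,0.4],[0,0,0,0,0,2,0.4],[0,0,0,0,0,0,0.4],[0,0,0,0,0,0,0.4]]' 120;python3 -c "
from h import *
plan([391.3,335,176],-0.085)
"
```

```text
clock: 13.9
eef_pos: [394.6, 333.7, 183.5]
tcp_rot: [-3.137, -0.005, -0.088]
contact_force: [1.3, 0.2, 0.1]
opening: 0.599
t 13.9 pos [394.6 333.7 183.5] rot [-3.137 -0.005 -0.088] F [1.3 0.2 0.1] op 0.599
turn [-0.004 -0.005 -0.003] rows>= 0.06284831244164338 shift now [-3.5 -0.9  7.5] shift after turn [-3.4 -1.   7.5] len 8.3 q6 2.36
```

```bash
python3 -m creep '[[-0.004,-0.005,0,-3,-1,4,0.4],[0,0,0,0,0,3,0.4],[0,0,0,0,0,0,0.4],[0,0,0,0,0,0,1],[0,0,0,0,0,0,1],[0,0,0,0,0,0,1],[0,0,0,0,0,0,1],[0,0,0,0,0,0,1],[0,0,0,0,0,0,1]]' 120;python3 -c "
from h import *
plan([391.3,335,176],-0.085)
g=grab_frame('side');save('d3',g['color'],(200,240,320,360),5)
"
```

```text
clock: 14.65
eef_pos: [392.2, 335.6, 178.7]
tcp_rot: [-3.139, -0.002, -0.088]
contact_force: [-3.0, -1.7, 3.7]
opening: 0.129
t 14.65 pos [392.2 335.6 178.7] rot [-3.139e+00 -2.000e-03 -8.800e-02] F [-3.  -1.7  3.7] op 0.129
turn [-0.002 -0.002 -0.003] rows>= 0.036688504073712803 shift now [-0.9  0.7  2.7] shift after turn [-0.9  0.7  2.7] len 2.9 q6 2.36
```

View pics/d3.png

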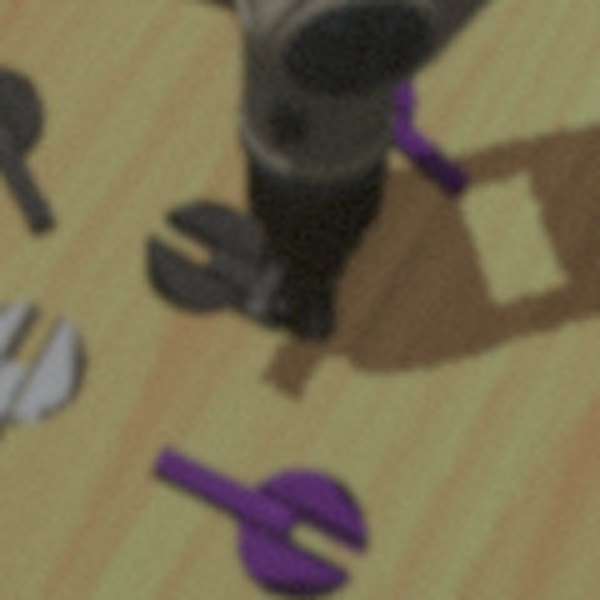

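```bash
python3 -m creep '[[0,0,0,0,0,-6,1],[0,0,0,0,0,-15,1],[0,0,0,0,0,-20,1],[0,0,0,0,0,-20,1],[0,0,0,0,0,0,1],[0,0,0,0,0,0,1]]' 120;python3 -c "
from h import *
plan([391.3,335,240],-0.085)
g=grab_frame('side');save('d4',g['color'],(200,240,320,360),5)
f=grab_frame('top');save('d5',f['color'],(90,170,250,290),5)
"
```

```text
clock: 15.2
eef_pos: [390.4, 334.3, 240.4]
tcp_rot: [3.139, 0.003, -0.088]
contact_force: [-0.7, 0.2, -4.0]
opening: 0.128
t 15.2 pos [390.4 334.3 240.4] rot [ 3.139e+00  3.000e-03 -8.800e-02] F [-0.7  0.2 -4. ] op 0.128
turn [ 0.002  0.003 -0.003] rows>= 0.041986889506662975 shift now [ 0.9 -0.8  0.4] shift after turn [ 0.9 -0.8  0.4] len 1.3 q6 2.36
```

View pics/d4.png

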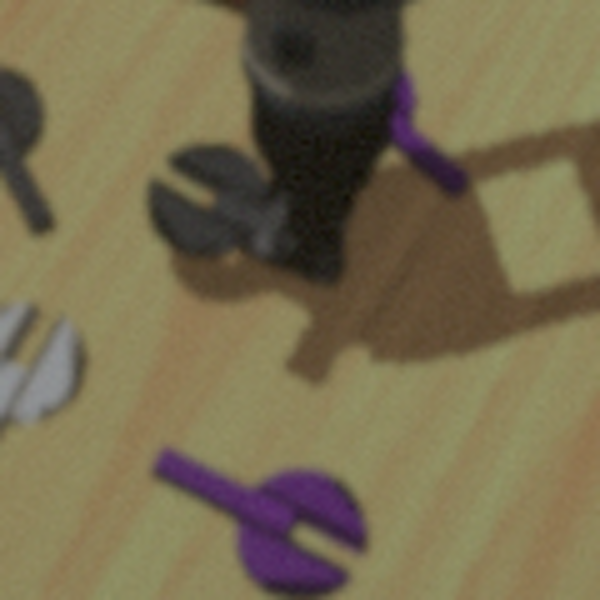

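View pics/d5.png

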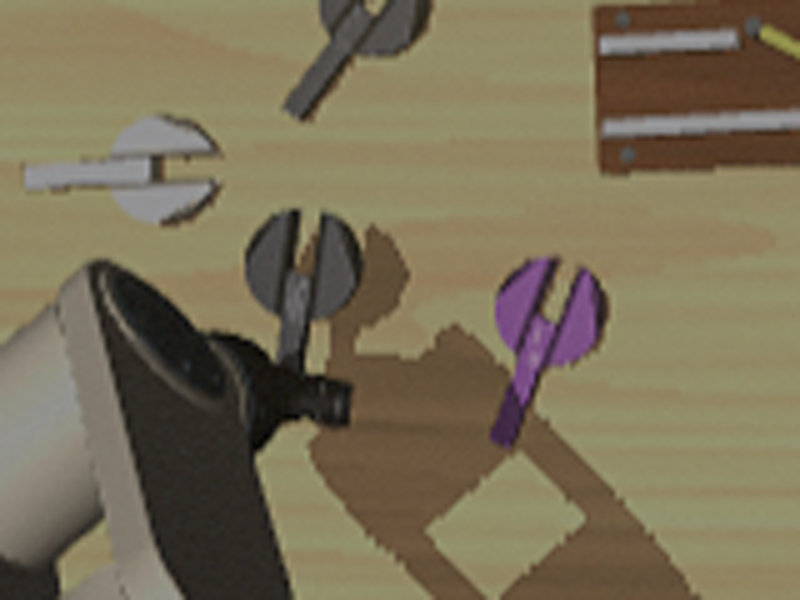

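B is lifted and held flat, with about 4 N on the wrist. Carrying it to the press at slot direction 0.

```bash
python3 -m creep '[[0,0,-0.04,0,12,-5,1],[0,0,-0.04,2,25,-5,1],[0,0,0,4,32,-2,1],[0,0,0,4,32,-2,1],[0,0,0,4,32,-2,1],[0,0,0,4,32,-2,1],[0,0,0,4,32,-2,1],[0,0,0,4,32,-2,1],[0,0,0,4,32,-2,1],[0,0,0,4,32,-2,1]]' 120;python3 -c "
from h import *
plan([440,-62.3,260],0)
"
```

```text
clock: 16.13
eef_pos: [418.5, 33.9, 256.7]
tcp_rot: [3.136, 0.017, 0.006]
contact_force: [0.2, 0.7, -4.1]
opening: 0.125
t 16.13 pos [418.5  33.9 256.7] rot [3.136 0.017 0.006] F [ 0.2  0.7 -4.1] op 0.125
turn [0.006 0.017 0.006] rows>= 0.16068252795304402 shift now [20.9 96.3 -3.1] shift after turn [21.5 96.2 -3.3] len 98.6 q6 1.65
```

```bash
python3 -m creep '[[0.006,0.017,0.006,5,28,0,1],[0,0,0,5,25,-1,1],[0,0,0,5,20,-1,1],[0,0,0,3,12,-1,1],[0,0,0,2,4,0,1],[0,0,0,0,0,0,1],[0,0,0,0,0,0,1]]' 120;python3 -c "
from h import *
plan([440,-62.3,260],0)
f=grab_frame('top');save('e1',f['color'],(200,140,340,260),5)
g=grab_frame('side');save('e2',g['color'],(200,120,340,240),5)
"
```

```text
clock: 16.72
eef_pos: [436.3, -65.0, 253.4]
tcp_rot: [3.141, 0.01, -0.007]
contact_force: [0.5, -0.6, -4.3]
opening: 0.126
t 16.72 pos [436.3 -65.  253.4] rot [ 3.141  0.01  -0.007] F [ 0.5 -0.6 -4.3] op 0.126
turn [ 0.     0.01  -0.007] rows>= 0.1026415736299717 shift now [ 3.7 -2.8 -6.6] shift after turn [ 3.7 -2.7 -6.6] len 8.1 q6 1.43
```

View pics/e1.png

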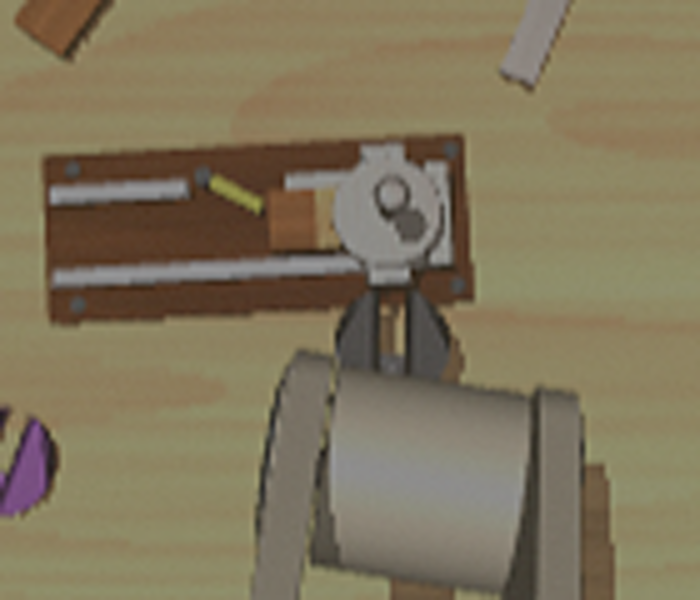

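View pics/e2.png

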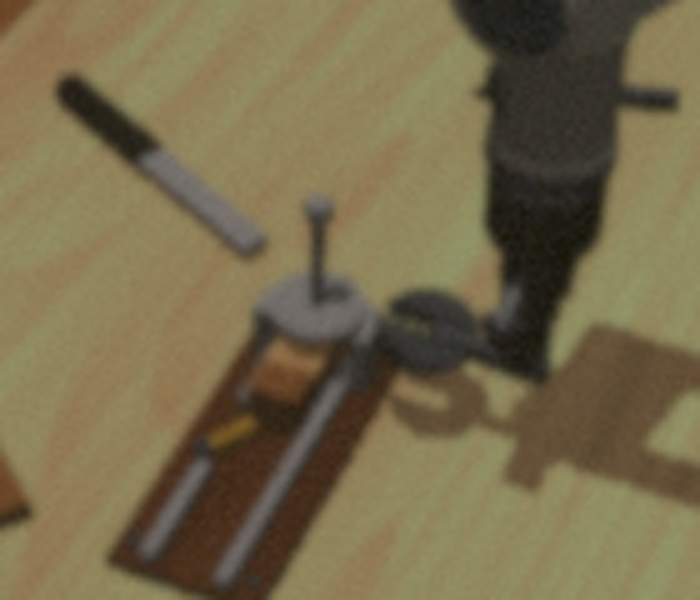

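The slot points at the stem, centred near (278.7,206). I'll check its y against the stem.

```bash
python3 -c "
from h import *
f=grab_frame('top');g=grab_frame('side')
for v in(300,345): print(cast(f,np.array([(378.5,v),(408.5,v)])/5+[199.5,139.5],88.7))
print('stem base at pan top from side', cast(g,np.array([318,303])/5+[199.5,119.5],71))
h=tri(f,np.array((392,195))/5+[199.5,139.5],g,np.array((319,207))/5+[199.5,119.5]);print('head',h)
plan([517.5,-62.3,262],0)
"
```

```text
[[534.1488082  -56.03198551  88.7       ]
 [534.24098622 -74.18045309  88.7       ]]
[[506.91211207 -56.07306936  88.7       ]
 [507.01335312 -74.18270489  88.7       ]]
stem base at pan top from side [[589.64753098 -61.37721116  71.        ]]
head [590.35315752 -61.31568749 160.06078512]
t 16.92 pos [436.4 -64.4 253.9] rot [ 3.141  0.009 -0.005] F [-1.1 -0.3 -3.5] op 0.127
turn [ 0.     0.009 -0.005] rows>= 0.08844612497619607 shift now [81.  -2.5 -8.8] shift after turn [81.1 -2.1 -8.1] len 81.6 q6 1.43
```

```bash
python3 -m creep '[[0,0.009,-0.005,0,-3,-5,1],[0,0,0,0,0,-3,1],[0,0,0,0,0,0,1],[0,0,0,8,0,0,1],[0,0,0,12,0,0,1],[0,0,0,12,0,0,1],[0,0,0,6,0,0,1],[0,0,0,0,0,0,1]]' 120;python3 -c "
from h import *
plan([517.5,-61.7,262],0)
"
```

```text
clock: 17.58
eef_pos: [479.2, -58.6, 263.7]
tcp_rot: [3.141, -0.004, 0.004]
contact_force: [-0.7, -0.6, -4.7]
opening: 0.128
t 17.58 pos [479.2 -58.6 263.7] rot [ 3.141 -0.004  0.004] F [-0.7 -0.6 -4.7] op 0.128
turn [ 0.    -0.004  0.004] rows>= 0.048066844061539604 shift now [38.3  3.2  1.8] shift after turn [38.3  3.1  1.7] len 38.5 q6 1.44
```

```bash
python3 -m creep '[[0,-0.004,0.004,0,3,2,1],[0,0,0,0,0,0,1],[0,0,0,6,0,0,1],[0,0,0,4,0,0,1],[0,0,0,0,0,0,1]]' 120;python3 -c "
from h import *
plan([517.5,-61.7,262],0)
f=grab_frame('top');save('e3',f['color'],(240,150,320,230),8)
g=grab_frame('side');save('e4',g['color'],(220,140,320,220),7)
"
```

```text
clock: 18.0
eef_pos: [490.2, -62.2, 260.5]
tcp_rot: [3.141, 0.003, -0.0]
contact_force: [-0.5, -0.2, -4.8]
opening: 0.129
t 18.0 pos [490.2 -62.2 260.5] rot [ 3.141e+00  3.000e-03 -0.000e+00] F [-0.5 -0.2 -4.8] op 0.129
turn [ 0.     0.003 -0.   ] rows>= 0.025692498246171838 shift now [27.3 -0.5 -1.6] shift after turn [27.3 -0.5 -1.5] len 27.4 q6 1.44
```

View pics/e3.png

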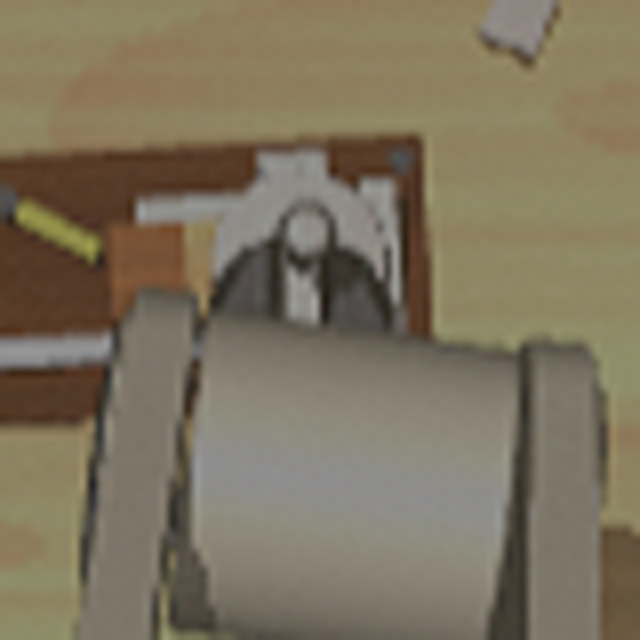

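View pics/e4.png

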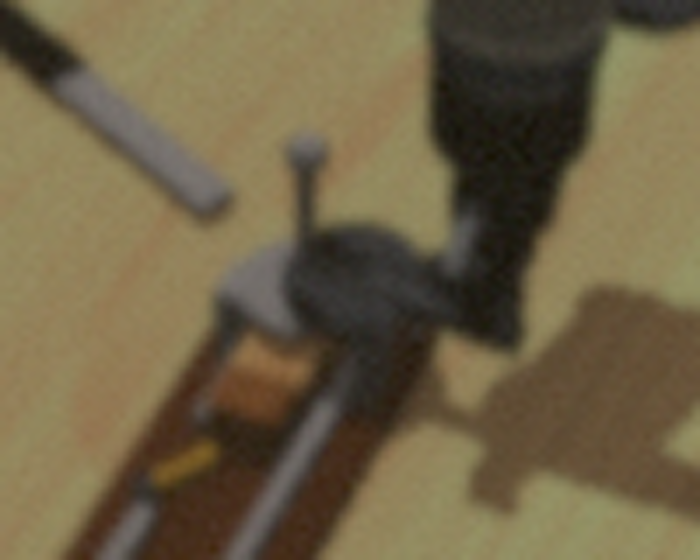

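The stem is going into the slot cleanly. Slot mouth and head are aligned near (278.5,180). Continuing.

```bash
python3 -m creep '[[0,0,0,8,0,0,1],[0,0,0,8,0,0,1],[0,0,0,5,0,0,1],[0,0,0,0,0,0,1]]' 120;python3 -c "
from h import *
plan([517.5,-61.7,250.5],0)
"
```

```text
clock: 18.43
eef_pos: [512.3, -62.1, 260.6]
tcp_rot: [3.142, 0.003, -0.0]
contact_force: [0.6, 0.3, -3.7]
opening: 0.13
t 18.43 pos [512.3 -62.1 260.6] rot [ 3.142e+00  3.000e-03 -0.000e+00] F [ 0.6  0.3 -3.7] op 0.13
turn [ 0.     0.003 -0.   ] rows>= 0.028623096483568724 shift now [ 5.2 -0.4 10. ] shift after turn [ 5.2 -0.4 10.1] len 11.3 q6 1.45
```

```bash
python3 -m creep '[[0,0,0,4,0,0,1],[0,0,0,0,0,4,1],[0,0,0,0,0,4,1],[0,0,0,0,0,2,1],[0,0,0,0,0,0,1]]' 120;python3 -c "
from h import *
plan([517.5,-61.7,250.5],0)
"
```

```text
clock: 18.85
eef_pos: [517.4, -62.0, 249.6]
tcp_rot: [3.141, 0.002, -0.0]
contact_force: [0.8, 0.2, -2.2]
opening: 0.129
t 18.85 pos [517.4 -62.  249.6] rot [ 3.141e+00  2.000e-03 -0.000e+00] F [ 0.8  0.2 -2.2] op 0.129
turn [ 0.     0.002 -0.   ] rows>= 0.0194866218625336 shift now [ 0.1 -0.3 -0.9] shift after turn [ 0.1 -0.3 -0.9] len 1.0 q6 1.45
```

```bash
python3 -m creep '[[0,0,0,0,0,1.5,1],[0,0,0,0,0,1,1],[0,0,0,0,0,0,1]]' 120;python3 -c "
from h import *
plan([517.5,-61.7,247],0)
f=grab_frame('top');save('e5',f['color'],(240,150,320,230),8)
g=grab_frame('side');save('e6',g['color'],(220,140,320,220),7)
"
```

```text
clock: 19.1
eef_pos: [517.3, -62.1, 246.9]
tcp_rot: [3.141, 0.002, -0.0]
contact_force: [-0.8, -0.2, -0.7]
opening: 0.129
t 19.1 pos [517.3 -62.1 246.9] rot [ 3.141e+00  2.000e-03 -0.000e+00] F [-0.8 -0.2 -0.7] op 0.129
turn [ 0.     0.002 -0.   ] rows>= 0.017285829698026802 shift now [ 0.2 -0.4 -0.1] shift after turn [ 0.2 -0.4 -0.1] len 0.4 q6 1.45
```

View pics/e6.png

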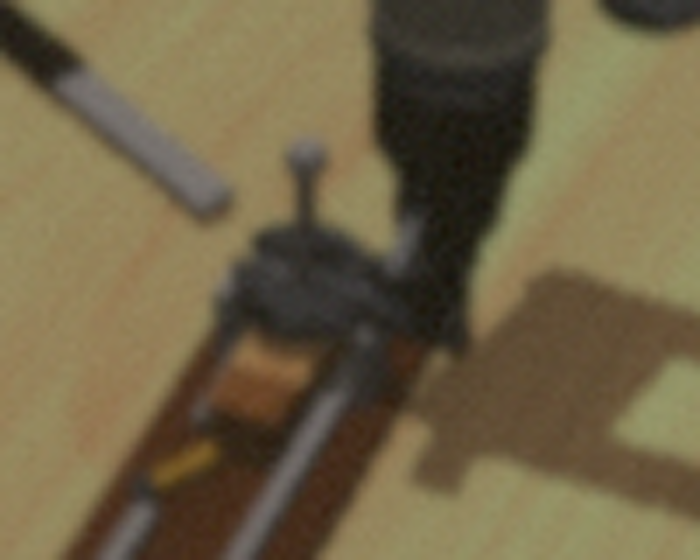

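The disc is on the pan around the stem and the load has transferred. I'm releasing and backing off.

```bash
python3 -m creep '[[0,0,0,0,0,0,0.5],[0,0,0,0,0,0,0.5],[0,0,0,0,0,0,0.5],[0,0,0,0,0,-6,0.5],[0,0,0,0,0,-15,0.5],[0,0,0,-10,0,-30,0.5],[0,0,0,-20,0,-35,0.5],[0,0,0,-30,0,-30,0.5],[0,0,0,-35,0,0,0.4],[0,0,0,-35,0,0,0.4]]' 120;python3 -m creep '[[0,0,0,-15,-30,0,0.4],[0,0,0,0,-38,0,0.4],[0,0,0,0,-38,0,0.4],[0,0,0,0,-38,0,0.4],[0,0,0,0,0,0,0.4]]'; python3 -c "
from h import *
plan([517.5,-61.7,247],0)
f=grab_frame('top');save('e7',f['color'],(220,140,320,220),7)
g=grab_frame('side');save('e8',g['color'],(220,140,320,220),7)
for n,q in(('top',f),('side',g)):
  for w in weights(q): print(n,w)
"
```

```text
clock: 20.03
eef_pos: [390.2, -62.3, 370.8]
tcp_rot: [3.14, -0.005, 0.001]
contact_force: [-0.1, -0.5, 0.7]
opening: 0.599
clock: 20.45
eef_pos: [367.4, 84.3, 375.0]
tcp_rot: [3.141, -0.013, -0.009]
contact_force: [0.8, -0.3, 0.5]
opening: 0.601
t 20.45 pos [367.4  84.3 375. ] rot [ 3.141 -0.013 -0.009] F [ 0.8 -0.3  0.5] op 0.601
turn [ 0.001 -0.013 -0.009] rows>= 0.12966702055999804 shift now [149.7 144.6 130.1] shift after turn [150.1 146.  128. ] len 245.5 q6 1.81
top (array([633.4, 306.4]), -0.618, 349, (np.float64(-88.0), np.float64(32.0)), array([161., 174.]))
top (array([595.9, -65.1]), -0.048, 423, (np.float64(-91.0), np.float64(37.0)), array([277., 187.]))
top (array([ 550.3, -436.2]), 0.331, 363, (np.float64(-89.0), np.float64(33.0)), array([394., 201.]))
top (array([111.2, 719.4]), -0.313, 453, (np.float64(-72.0), np.float64(22.0)), array([ 28., 337.]))
side (array([  256. , -1971.5]), 0.853, 167, (np.float64(-205.0), np.float64(110.0)), array([462.,   6.]))
side (array([1177. , -723.8]), 1.356, 156, (np.float64(-71.0), np.float64(37.0)), array([219.,  64.]))
side (array([598. , -98.7]), -1.276, 500, (np.float64(-247.0), np.float64(75.0)), array([265., 189.]))
side (array([1170. ,  406.3]), -1.527, 770, (np.float64(-146.0), np.float64(84.0)), array([ 40., 227.]))
side (array([1052. ,  430.9]), -2.167, 556, (np.float64(-106.0), np.float64(49.0)), array([ 60., 243.]))
side (array([633.4, 305.1]), -0.606, 335, (np.float64(-86.0), np.float64(33.0)), array([199., 267.]))
side (array([-257.5,  194.1]), -1.948, 179, (np.float64(-67.0), np.float64(31.0)), array([499., 365.]))
```

View pics/e7.png

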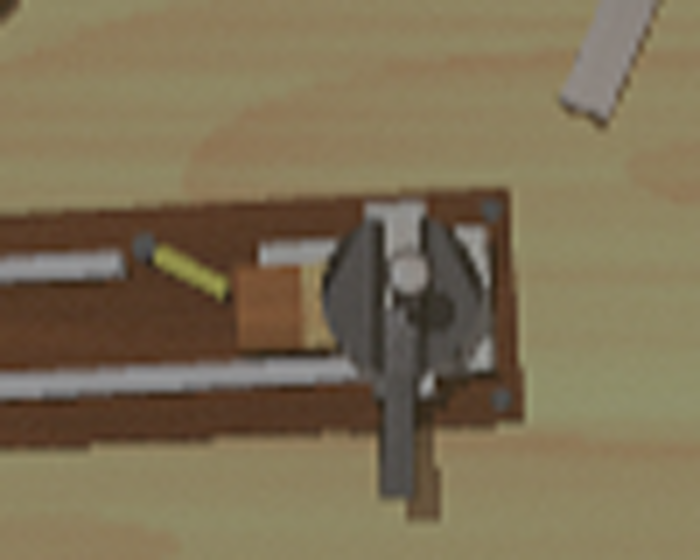

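View pics/e8.png

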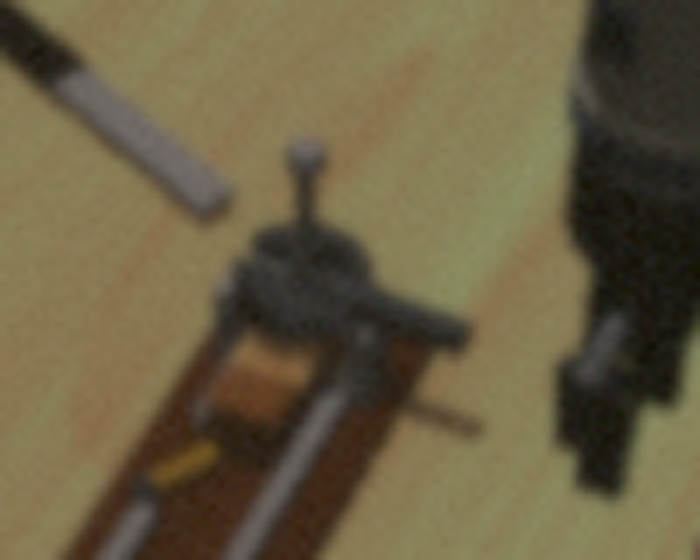

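The weight sits around the stem, and the pawl and sample haven't changed. Weight A is next. I'll check the mallet clearance first.

```bash
python3 -c "
from h import *
f=grab_frame('top');g=grab_frame('side')
print(cast(g,(165,272),0),cast(f,(148,150),30))
plan([573,348.5,300],2.529)
"
python3 -m creep '[[0,0,-0.12,0,0,0,0.4],[0,0,-0.12,0,0,0,0.4],[0,0,-0.12,0,0,0,0.4],[0,0,-0.12,0,0,0,0.4],[0,0,-0.12,0,0,0,0.4],[0,0,-0.12,0,0,0,0.4],[0,0,-0.12,0,0,0,0.4],[0,0,-0.12,0,0,0,0.4],[0,0,-0.12,0,0,0,0.4],[0,0,-0.12,0,0,0,0.4]]' 120;python3 -m creep '[[0,0,-0.12,0,0,0,0.4],[0,0,-0.12,0,0,0,0.4],[0,0,-0.12,0,0,0,0.4],[0,0,-0.12,0,0,0,0.4],[0,0,-0.12,0,0,0,0.4],[0,0,-0.12,0,0,0,0.4],[0,0,-0.12,0,0,0,0.4],[0,0,-0.12,0,0,0,0.4],[0,0,-0.12,0,0,0,0.4],[0,0,-0.12,0,0,0,0.4]]'
python3 -c "
from h import *
plan([573,348.5,300],2.529)
"
```

```text
[[704.60572035 374.67626788   0.        ]] [[696.30408276 354.26128596  30.        ]]
t 20.65 pos [367.7  79.4 374.2] rot [ 3.138 -0.011 -0.012] F [ 0.8 -0.7 -0.6] op 0.598
turn [ 0.015  0.    -2.541] rows>= 21.173626485472145 shift now [ 201.3 -271.8   75.5] shift after turn [-13.2 338.3  74.2] len 346.5 q6 1.8
clock: 21.48
eef_pos: [369.0, 64.3, 373.9]
tcp_rot: [3.132, 0.004, 1.214]
contact_force: [0.5, -0.0, 0.1]
opening: 0.597
clock: 22.32
eef_pos: [369.9, 47.7, 373.3]
tcp_rot: [-3.136, 0.009, 2.445]
contact_force: [0.3, 0.2, 0.1]
opening: 0.602
t 22.32 pos [369.9  47.7 373.3] rot [-3.136  0.009  2.445] F [0.3 0.2 0.1] op 0.602
turn [-0.006  0.009 -0.084] rows>= 0.7039490687827931 shift now [ 37.8 361.4  70.8] shift after turn [  6.8 362.9  73.3] len 370.2 q6 -0.74
```

```bash
python3 -m creep '[[-0.006,0.009,-0.084,0,0,0,0.4],[0,0,0,1,37,7,0.4],[0,0,0,1,37,7,0.4],[0,0,0,1,37,7,0.4],[0,0,0,1,37,7,0.4],[0,0,0,1,37,7,0.4],[0,0,0,1,37,7,0.4],[0,0,0,1,37,7,0.4],[0,0,0,1,37,7,0.4],[0,0,0,0,15,4,0.4]]'; python3 -c "
from h import *
plan([573,348.5,280],2.529)
"
```

```text
clock: 23.15
eef_pos: [554.4, 295.3, 308.8]
tcp_rot: [-3.138, 0.001, 2.509]
contact_force: [-0.0, 0.1, 0.0]
opening: 0.6
t 23.15 pos [554.4 295.3 308.8] rot [-3.138e+00  1.000e-03  2.509e+00] F [-0.   0.1  0. ] op 0.6
turn [-0.004  0.001 -0.02 ] rows>= 0.1730245063844712 shift now [16.5 54.  28.6] shift after turn [15.4 54.2 28.8] len 63.3 q6 -0.45
```

```bash
python3 -m creep '[[-0.004,0,-0.02,5,15,8,0.4],[0,0,0,5,15,8,0.4],[0,0,0,4,13,8,0.4],[0,0,0,2,5,2,0.4],[0,0,0,0,0,0,0.4],[0,0,0,0,0,0,0.4]]'; python3 -c "
from h import *
plan([573,348.5,240],2.529)
f=grab_frame('top');save('f1',f['color'],(100,110,240,230),5)
g=grab_frame('side');save('f2',g['color'],(130,200,270,320),5)
"
```

```text
clock: 23.65
eef_pos: [578.6, 336.5, 277.7]
tcp_rot: [-3.137, 0.0, 2.517]
contact_force: [0.4, -0.3, 0.0]
opening: 0.598
t 23.65 pos [578.6 336.5 277.7] rot [-3.137  0.     2.517] F [ 0.4 -0.3  0. ] op 0.598
turn [-0.004  0.    -0.012] rows>= 0.10976389611738026 shift now [11.6  6.6 37.6] shift after turn [11.5  6.6 37.7] len 39.9 q6 -0.42
```

View pics/f1.png

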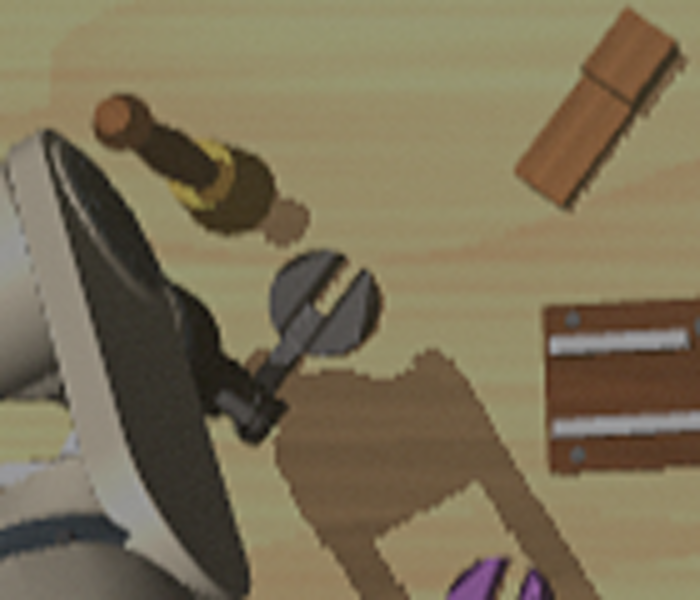

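View pics/f2.png

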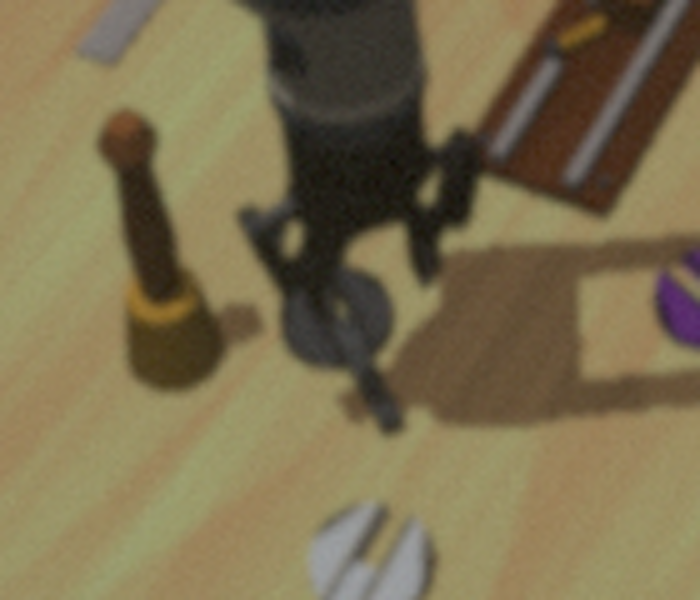

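The open fingers straddle A's lug, and the mallet stands clear at upper left. Going down.

```bash
python3 -m creep '[[-0.004,0,-0.012,11,7,0,0.4],[0,0,0,2,1,15,0.4],[0,0,0,0,0,22,0.4],[0,0,0,0,0,22,0.4],[0,0,0,0,0,18,0.4],[0,0,0,0,0,8,0.4],[0,0,0,0,0,0,0.4]]'; python3 -c "
from h import *
plan([573,348.5,178.5],2.529)
"
```

```text
clock: 24.33
eef_pos: [572.1, 352.5, 197.2]
tcp_rot: [3.131, 0.004, 2.529]
contact_force: [-1.0, 0.7, -1.0]
opening: 0.6
t 24.33 pos [572.1 352.5 197.2] rot [3.131 0.004 2.529] F [-1.   0.7 -1. ] op 0.6
turn [0.011 0.004 0.   ] rows>= 0.0934146974275174 shift now [-3.  -2.9 18.6] shift after turn [-3.  -2.7 18.7] len 19.1 q6 -0.41
```

```bash
python3 -m creep '[[0.011,0.004,0,-3,-3,6,0.4],[0,0,0,0,0,8,0.4],[0,0,0,0,0,4,0.4],[0,0,0,0,0,0,0.4],[0,0,0,0,0,0,0.4]]'; python3 -c "
from h import *
plan([573,348.5,178.5],2.529)
g=grab_frame('side');save('f3',g['color'],(130,200,270,320),5)
"
```

```text
clock: 24.75
eef_pos: [573.6, 348.9, 181.1]
tcp_rot: [3.139, 0.001, 2.53]
contact_force: [-0.0, 0.1, -0.1]
opening: 0.601
t 24.75 pos [573.6 348.9 181.1] rot [3.139e+00 1.000e-03 2.530e+00] F [-0.   0.1 -0.1] op 0.601
turn [0.002 0.001 0.001] rows>= 0.020895473660343444 shift now [ 0.3 -0.7  2.6] shift after turn [ 0.3 -0.7  2.6] len 2.7 q6 -0.42
```

View pics/f3.png

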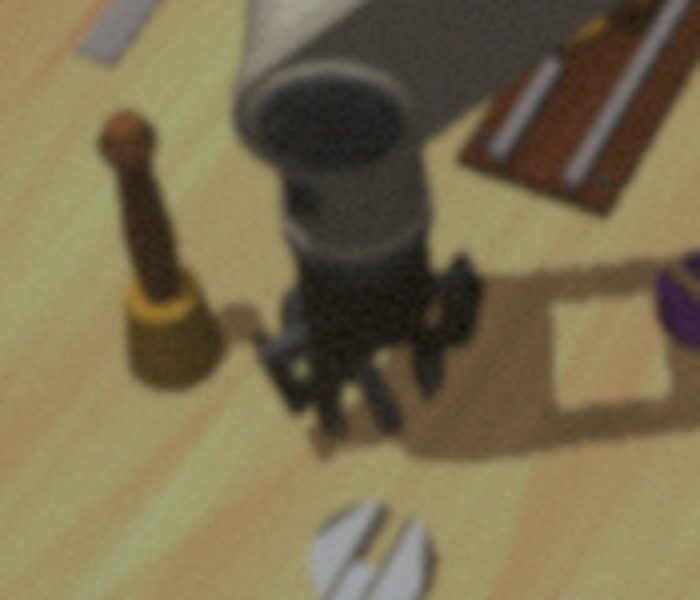

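Straddling the lug. I'll close on it and lift.

```bash
python3 -m creep '[[0,0,0,0,-0.5,2,0.4],[0,0,0,0,0,0,0.4],[0,0,0,0,0,0,1],[0,0,0,0,0,0,1],[0,0,0,0,0,0,1],[0,0,0,0,0,0,1],[0,0,0,0,0,0,1],[0,0,0,0,0,0,1]]' 120; python3 -c "
from h import *
plan([573,348.5,178.5],2.529)
"; python3 -m creep '[[0,0,0,0,0,-6,1],[0,0,0,0,0,-15,1],[0,0,0,0,0,-25,1],[0,0,0,0,0,-30,1],[0,0,0,0,0,-15,1],[0,0,0,0,0,0,1]]'; python3 -c "
from h import *
plan(press(0,0,275)+[73*np.cos(1.342)*1.85,0.6+73*np.sin(1.342)*1.85,0],1.342)
f=grab_frame('top');save('f4',f['color'],(100,110,240,230),5)
g=grab_frame('side');save('f5',g['color'],(130,200,270,320),5)
"
```

```text
clock: 25.47
eef_pos: [573.8, 348.6, 181.1]
tcp_rot: [3.138, 0.002, 2.53]
contact_force: [0.3, -0.1, -1.4]
opening: 0.126
t 25.47 pos [573.8 348.6 181.1] rot [3.138e+00 2.000e-03 2.530e+00] F [ 0.3 -0.1 -1.4] op 0.126
turn [0.004 0.002 0.001] rows>= 0.03690607254219703 shift now [ 0.6 -0.5  2.6] shift after turn [ 0.6 -0.5  2.6] len 2.7 q6 -0.42
clock: 25.97
eef_pos: [571.7, 347.6, 275.6]
tcp_rot: [-3.138, -0.003, 2.529]
contact_force: [-0.0, 1.2, -4.2]
opening: 0.117
t 25.97 pos [571.7 347.6 275.6] rot [-3.138e+00 -3.000e-03  2.529e+00] F [-0.   1.2 -4.2] op 0.117
turn [-0.004 -0.     1.187] rows>= 9.893925176125691 shift now [-200.1 -198.9    0.7] shift after turn [-259.3  111.2    0.6] len 282.1 q6 -0.42
```

View pics/f4.png

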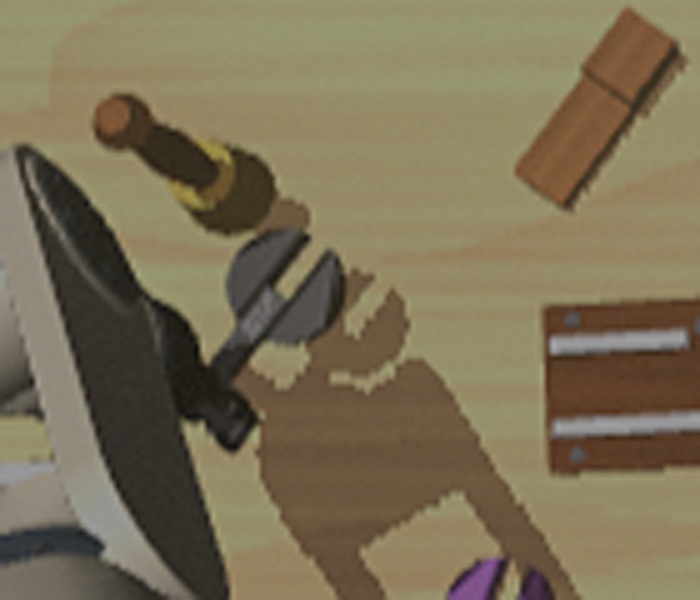

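View pics/f5.png

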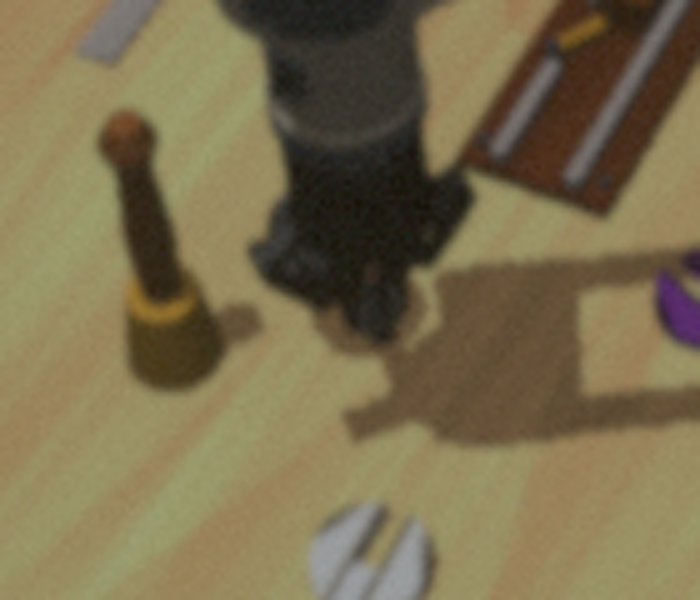

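A is lifted. The grip reads 0.117 and the disc looks level near (157,167). Turning it, then moving to the stand-off.

```bash
python3 -m creep '[[0,0,0.06,0,0,0,1],[0,0,0.1,-4,-4,0,1],[0,0,0.119,-4,-4,0,1],[0,0,0.119,-4,-4,0,1],[0,0,0.119,-4,-4,0,1],[0,0,0.119,-4,-4,0,1],[0,0,0.119,-4,-4,0,1],[0,0,0.119,-4,-4,0,1],[0,0,0.119,-4,-4,0,1],[0,0,0.119,-4,-4,0,1]]' 120; python3 -c "
from h import *
plan(press(0,0,275)+[73*np.cos(1.342)*1.85,0.6+73*np.sin(1.342)*1.85,0],1.342)
"
```

```text
clock: 26.9
eef_pos: [548.2, 297.9, 257.9]
tcp_rot: [-3.12, 0.017, 1.371]
contact_force: [0.1, 0.2, -3.4]
opening: 0.121
t 26.9 pos [548.2 297.9 257.9] rot [-3.12   0.017  1.371] F [ 0.1  0.2 -3.4] op 0.121
turn [-0.021  0.017  0.029] rows>= 0.331069637464114 shift now [-209.3  116.5  -16.1] shift after turn [-205.6  122.8  -17.1] len 240.1 q6 0.69
```

```bash
python3 -m creep '[[-0.02,0.017,0.029,0,0,-8,1],[0,0,0,-15,10,-6,1],[0,0,0,-25,15,-5,1],[0,0,0,-25,15,-3,1],[0,0,0,-25,15,-2,1],[0,0,0,-25,15,-2,1],[0,0,0,-25,15,-1,1],[0,0,0,-20,12,0,1],[0,0,0,-10,6,0,1],[0,0,0,0,0,0,1]]' 120; python3 -c "
from h import *
plan(press(0,0,275)+[73*np.cos(1.342)*1.85,0.6+73*np.sin(1.342)*1.85,0],1.342)
"
```

```text
clock: 27.73
eef_pos: [603.5, 99.2, 270.1]
tcp_rot: [-3.122, 0.011, 1.334]
contact_force: [-0.9, 0.4, -3.8]
opening: 0.119
t 27.73 pos [603.5  99.2 270.1] rot [-3.122  0.011  1.334] F [-0.9  0.4 -3.8] op 0.119
turn [-0.02   0.011 -0.008] rows>= 0.20012383226576064 shift now [-24.5  23.9  -5.2] shift after turn [-24.6  23.8  -4.9] len 34.6 q6 0.4
```

```bash
python3 -m creep '[[-0.02,0.011,-0.008,0,12,-4,1],[0,0,0,-8,8,-1,1],[0,0,0,-8,3,0,1],[0,0,0,-5,0,0,1],[0,0,0,0,0,0,1],[0,0,0,0,0,0,1]]' 120; python3 -c "
from h import *
plan(press(0,0,275)+[73*np.cos(1.342)*1.85,0.6+73*np.sin(1.342)*1.85,0],1.342)
f=grab_frame('top');save('f6',f['color'],(220,140,340,230),6)
g=grab_frame('side');save('f7',g['color'],(200,140,320,230),6)
"
```

```text
clock: 28.23
eef_pos: [621.6, 73.6, 272.2]
tcp_rot: [-3.139, -0.0, 1.344]
contact_force: [-0.2, 0.3, -3.9]
opening: 0.12
t 28.23 pos [621.6  73.6 272.2] rot [-3.139 -0.     1.344] F [-0.2  0.3 -3.9] op 0.12
turn [-0.003 -0.     0.002] rows>= 0.02863006659920263 shift now [-3.8  0.4 -2.8] shift after turn [-3.8  0.4 -2.8] len 4.7 q6 0.34
```

View pics/f6.png

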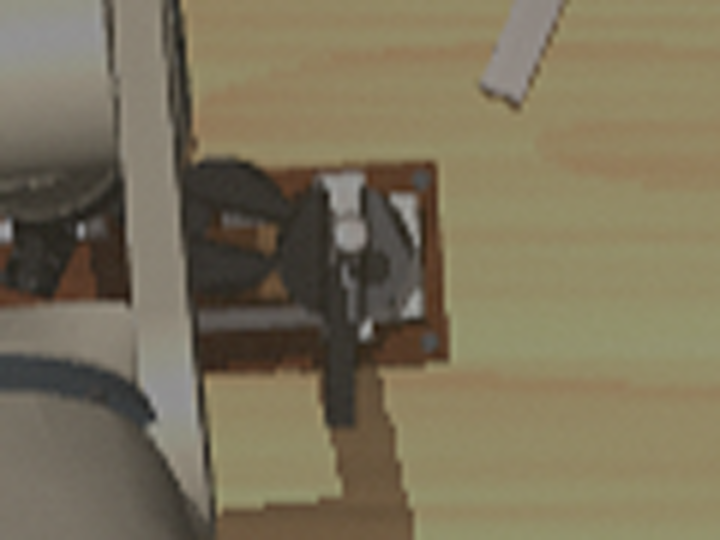

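View pics/f7.png

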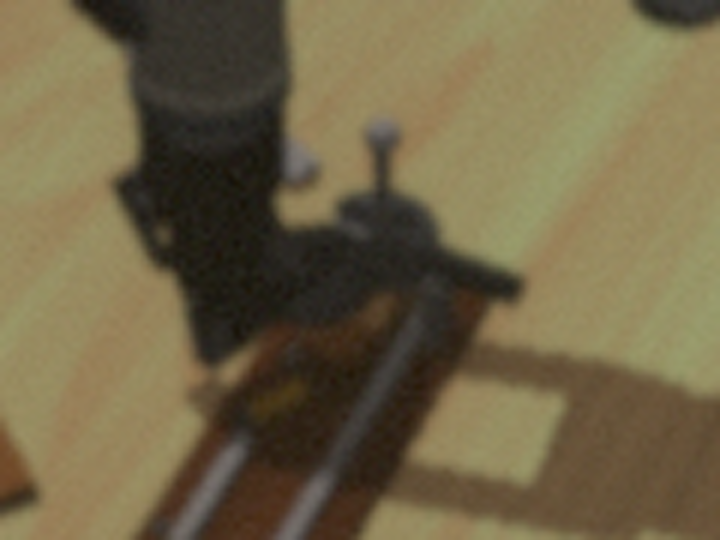

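```bash
python3 -c "
from h import *
f=grab_frame('top');im=f['color'];im=np.clip(im.astype(float)*2,0,255).astype(np.uint8)
save('f8',im,(248,160,290,195),16)
"
```

```text
(no output)
```

View pics/f8.png

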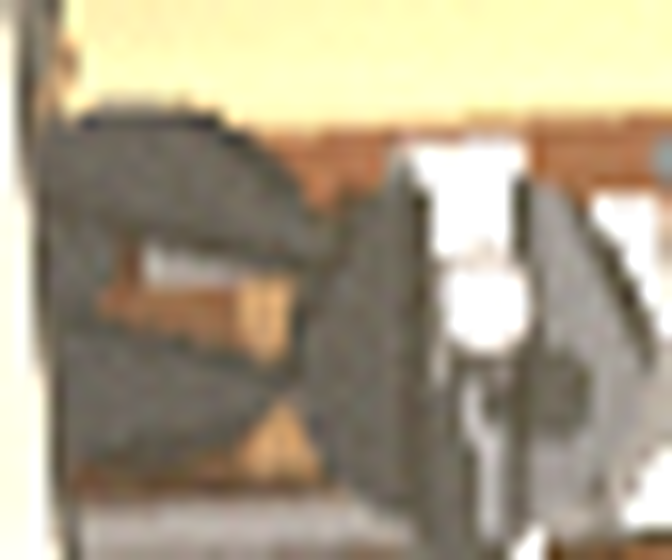

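```bash
python3 -c "
from h import *
f=grab_frame('top')
p=cast(f,np.array([(200,225),(200,350),(290,243),(290,375)])/16+[247.5,159.5],105)[:,:2]; print(p.round(1))
m=np.array([(p[0]+p[1])/2,(p[2]+p[3])/2]); d=m[1]-m[0]; print(m,np.arctan2(d[1],d[0]))
u=np.array([np.cos(-1.8),np.sin(-1.8)]); n=np.array([-u[1],u[0]]); S=np.array([590.4,-61.7])
for q in list(p)+list(m): print('lat',((q-S)@n).round(1),'along',((q-S)@u).round(1))
t=sense()['eef_pos'][:2]; print('tcp lat',(t-S)@n,(t-S)@u)
"
```

```text
[[611.   -9.7]
 [587.4  -9.9]
 [607.7 -26.7]
 [582.8 -26.8]]
[[599.22590188  -9.79765112]
 [595.22921867 -26.71056127]] -1.8028489969537125
lat 8.3 along -55.3
lat -14.7 along -49.8
lat 8.9 along -38.1
lat -15.4 along -32.3
lat -3.2 along -52.6
lat -3.2 along -35.2
tcp lat -0.4438547477703904 -139.12151923981455
```

```bash
python3 -c "
from h import *
f=grab_frame('top');im=f['color']
u=np.array([np.cos(-1.8),np.sin(-1.8)]); n=np.array([-u[1],u[0]]); S=np.array([590.4,-61.7])
for q in ((125,288),(140,103),(100,475)):
  p=cast(f,np.array(q)/16+[247.5,159.5],105)[0,:2]; print(p,(p-S)@n,(p-S)@u)
T=np.array([621.6,73.6]); 
C=T+73*u; 
for name,q in (('centre',C),('mouthL',C+34*u+8*n),('mouthR',C+34*u-8*n),('midL',C+10*u+8*n),('midR',C+10*u-8*n)):
  print(name,((proj(f,[[*q,105]])[0]-[247.5,159.5])*16).round())
g=im[165:188,262:266].astype(int).sum(2)//3; print(g.T)
"
```

```text
[599.06648138   4.29127151] -6.55352276104869 -66.23448614443258
[634.15967481   1.68389211] 28.214302587720034 -71.66854294552998
[563.77902048   8.75618639] -41.93257097082126 -62.5652478846197
centre [135. 257.]
mouthL [321. 257.]
mouthR [301. 339.]
midL [196. 228.]
midR [177. 310.]
[[127 117  84  37  43  49  54  51  50  46  42  58  69  54  56  52  48  44
   48  55  52  44  42]
 [127 125 107  51  38  47  51  48  52  50  44  60  80  76  81  77  63  41
   47  52  49  44  54]
 [126 124 114  77  45  42  44  49  51  46  43  46  68  81  79  79  76  61
   47  50  51  66  79]
 [126 127 114  82  57  47  47  46  55  48  51  42  64  83  80  83  70  47
   44  54  68  75  80]]
```

```bash
python3 -c "
from h import *
g=grab_frame('side');im=np.clip(g['color'].astype(float)*2.2,0,255).astype(np.uint8)
save('f9',im,(220,150,300,215),9)
f=grab_frame('top');im=np.clip(f['color'].astype(float)*2.2,0,255).astype(np.uint8)
save('f10',im,(210,150,300,210),8)
"
```

```text
(no output)
```

View pics/f9.png

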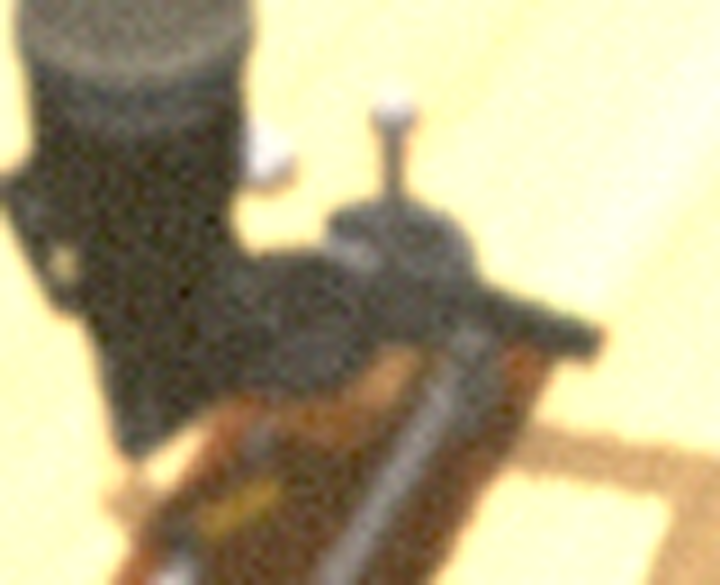

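View pics/f10.png

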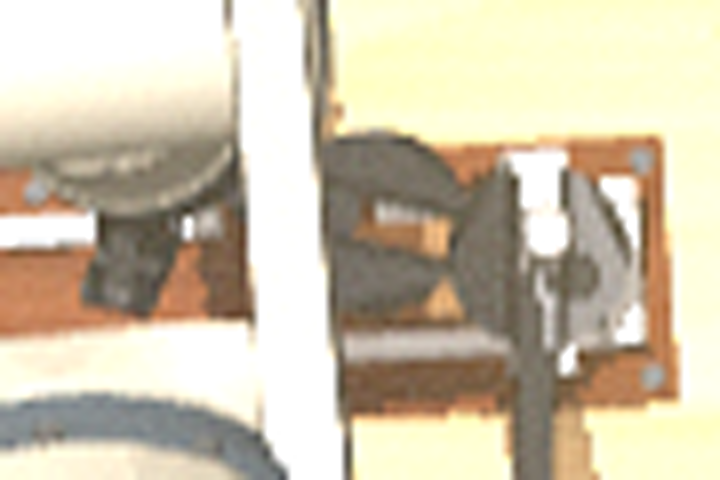

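```bash
python3 -c "
from h import *
g=grab_frame('side');f=grab_frame('top')
u=np.array([np.cos(-1.8),np.sin(-1.8)]); n=np.array([-u[1],u[0]])
T=np.array([621.6,73.6]); a=np.linspace(0,2*np.pi,73)
for lat in (0,-5):
  C=T+73*u+lat*n; c=np.c_[C[0]+35*np.cos(a),C[1]+35*np.sin(a)]
  for z in (91,105):
    p=(proj(g,np.c_[c,a*0+z])-[219.5,149.5])*9; q=(proj(f,np.c_[c,a*0+z])-[209.5,149.5])*8
    print(lat,z,'side v',p[:,1].min().round(),p[:,1].max().round(),'u',p[:,0].min().round(),p[:,0].max().round(),'top v',q[:,1].min().round(),q[:,1].max().round(),'u',q[:,0].max().round())
S=np.array([590.4,-61.7]); c=np.c_[S[0]+35*np.cos(a),S[1]+35*np.sin(a)]
for z in(68,82):
  p=(proj(g,np.c_[c,a*0+z])-[219.5,149.5])*9; q=(proj(f,np.c_[c,a*0+z])-[209.5,149.5])*8
  print('B',z,p[:,1].min().round(),p[:,1].max().round(),p[:,0].min().round(),p[:,0].max().round(),'top',q.min(0).round(),q.max(0).round())
"
```

```text
0 91 side v 264.0 397.0 u 186.0 373.0 top v 122.0 304.0 u 464.0
0 105 side v 237.0 370.0 u 185.0 374.0 top v 116.0 301.0 u 464.0
-5 91 side v 270.0 403.0 u 196.0 383.0 top v 134.0 317.0 u 461.0
-5 105 side v 243.0 377.0 u 195.0 384.0 top v 129.0 314.0 u 461.0
B 68 217.0 344.0 300.0 482.0 top [448. 168.] [629. 348.]
B 82 191.0 318.0 300.0 483.0 top [449. 163.] [632. 345.]
```

By outline, the held disc sits about 4-5 mm to the side of the expected line. I'll shift by tool y +4, move in part way and look again.

```bash
python3 -m creep '[[0,0,0,0,4,0,1],[0,0,0,-4,0,0,1],[0,0,0,-8,0,0,1],[0,0,0,-5,0,0,1],[0,0,0,0,0,0,1],[0,0,0,0,0,0,1]]' 120; python3 -c "
from h import *
plan(press(0,0,273)+[73*np.cos(1.342)*1.5,0.6+73*np.sin(1.342)*1.5,0],1.342)
f=grab_frame('top');im=np.clip(f['color'].astype(float)*2.2,0,255).astype(np.uint8)
save('f11',im,(240,155,300,205),12)
u=np.array([np.cos(-1.8),np.sin(-1.8)]); n=np.array([-u[1],u[0]]); S=np.array([590.4,-61.7])
t=sense()['eef_pos'][:2]; print('tcp lat',(t-S)@n,(t-S)@u)
"
```

```text
clock: 29.18
eef_pos: [621.8, 54.1, 272.3]
tcp_rot: [-3.139, -0.0, 1.345]
contact_force: [0.5, 0.1, -3.6]
opening: 0.119
t 29.18 pos [621.8  54.1 272.3] rot [-3.139 -0.     1.345] F [ 0.5  0.1 -3.6] op 0.119
turn [-0.002 -0.     0.003] rows>= 0.028783683520885252 shift now [-10.4  -4.3  -0.7] shift after turn [-10.4  -4.2  -0.7] len 11.3 q6 0.31
tcp lat 4.2354381610367975 -119.97730453074401
```

View pics/f11.png

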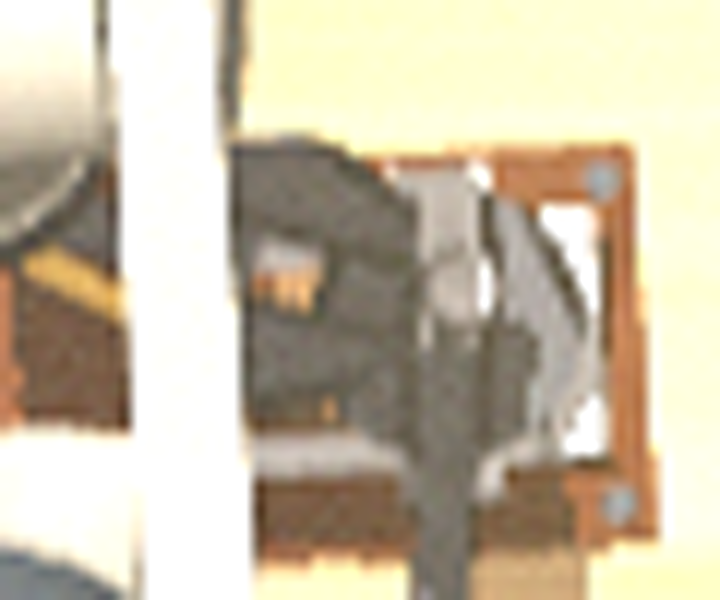

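```bash
python3 -c "
from h import *
f=grab_frame('top')
u=np.array([np.cos(-1.8),np.sin(-1.8)]); n=np.array([-u[1],u[0]]); S=np.array([590.4,-61.7])
for q in ((290,240),(290,312),(320,245),(320,316)):
  p=cast(f,np.array(q)/12+[239.5,154.5],105)[0,:2]; print(q,((p-S)@n).round(1),((p-S)@u).round(1))
im=f['color'].astype(int).sum(2)//3
for c in (261,262,263,264,265,266,267,268): print(c,im[163:192,c])
"
```

```text
(290, 240) 8.1 -43.9
(290, 312) -9.6 -39.7
(320, 245) 8.6 -36.3
(320, 316) -8.8 -32.2
261 [125 127 120  84  45  51  48  51  52  48  38  48  59  65  69  56  54  43
  48  49  49  48  51  49  47  38  36  38  64]
262 [125 127 119  85  46  50  50  52  52  49  43  52  73  87  73  57  51  39
  47  49  50  52  50  51  46  37  41  40  64]
263 [122 126 114  73  51  50  51  49  52  50  46  47  66  85  83  81  76  57
  45  51  51  50  53  51  41  41  40  43  70]
264 [123 128 113  68  49  51  50  52  52  52  48  42  63  85  80  80  75  57
  42  50  51  51  50  47  40  42  46  46  69]
265 [124 127 122  91  46  52  49  51  50  51  46  40  58  79  83  81  80  68
  46  48  49  52  52  49  40  43  43  47  70]
266 [124 127 120  81  41  52  49  50  49  51  50  46  52  66  70  58  40  36
  40  49  50  51  53  49  40  44  45  45  68]
267 [124 127 128 108  46  45  48  51  50  52  50  45  42  36  38  37  42  47
  47  45  52  51  50  45  38  57  62  53  77]
268 [123 127 126 110  61  37  46  51  53  51  52  48  40  41  41  44  49  52
  44  44  47  50  50  47  44  44  43  50  75]
```

The slot is now centred on the stem line to within about 1 mm. Advancing and watching the side force.

```bash
python3 -m creep '[[0,0,0,-5,0,-1,1],[0,0,0,-6,0,0,1],[0,0,0,-4,0,0,1],[0,0,0,0,0,0,1]]' 120; python3 -c "
from h import *
f=grab_frame('top');im=np.clip(f['color'].astype(float)*2.2,0,255).astype(np.uint8)
save('f12',im,(240,155,300,205),12)
g=grab_frame('side');im=np.clip(g['color'].astype(float)*2.2,0,255).astype(np.uint8)
save('f13',im,(220,150,300,215),9)
u=np.array([np.cos(-1.8),np.sin(-1.8)]); n=np.array([-u[1],u[0]]); S=np.array([590.4,-61.7])
t=sense()['eef_pos'][:2]; print('tcp lat',(t-S)@n,(t-S)@u)
"
```

```text
clock: 29.62
eef_pos: [618.2, 38.8, 273.5]
tcp_rot: [-3.139, -0.0, 1.346]
contact_force: [0.1, -0.2, -3.6]
opening: 0.123
tcp lat 4.2609244633155825 -104.7308718532065
```

View pics/f12.png

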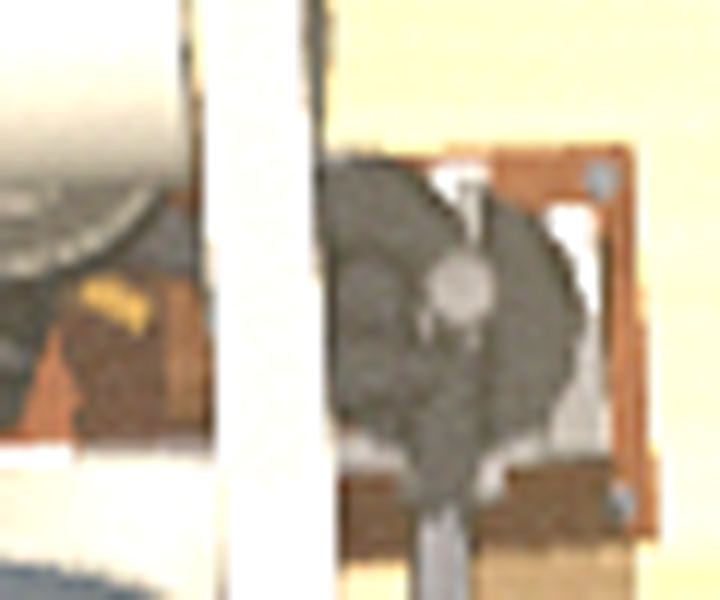

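View pics/f13.png

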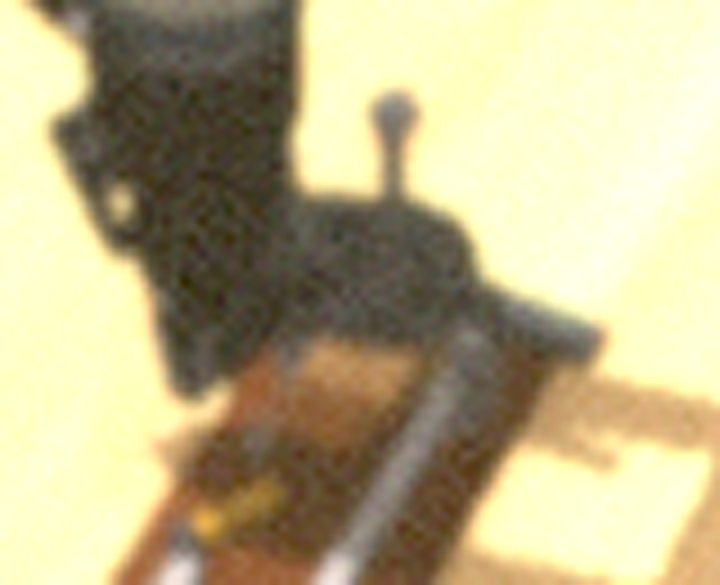

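```bash
python3 -m creep '[[0,0,0,-4,0,0,1],[0,0,0,-4,0,0,1],[0,0,0,0,0,0,1]]' 120;  python3 -m creep '[[0,0,0,-4,0,0,1],[0,0,0,-4,0,0,1],[0,0,0,0,0,0,1]]' 120; python3 -c "
from h import *
f=grab_frame('top');im=np.clip(f['color'].astype(float)*3,0,255).astype(np.uint8)
save('f14',im,(250,160,300,202),14)
u=np.array([np.cos(-1.8),np.sin(-1.8)]); n=np.array([-u[1],u[0]]); S=np.array([590.4,-61.7])
t=sense()['eef_pos'][:2]; print('tcp lat',(t-S)@n,(t-S)@u)
"
```

```text
clock: 29.97
eef_pos: [616.5, 31.1, 273.5]
tcp_rot: [-3.14, -0.001, 1.346]
contact_force: [0.1, 0.6, -4.2]
opening: 0.118
clock: 30.22
eef_pos: [614.5, 22.5, 273.4]
tcp_rot: [-3.14, -0.001, 1.346]
contact_force: [-0.4, 0.5, -4.1]
opening: 0.119
tcp lat 4.316700304127386 -87.7094482522695
```

View pics/f14.png

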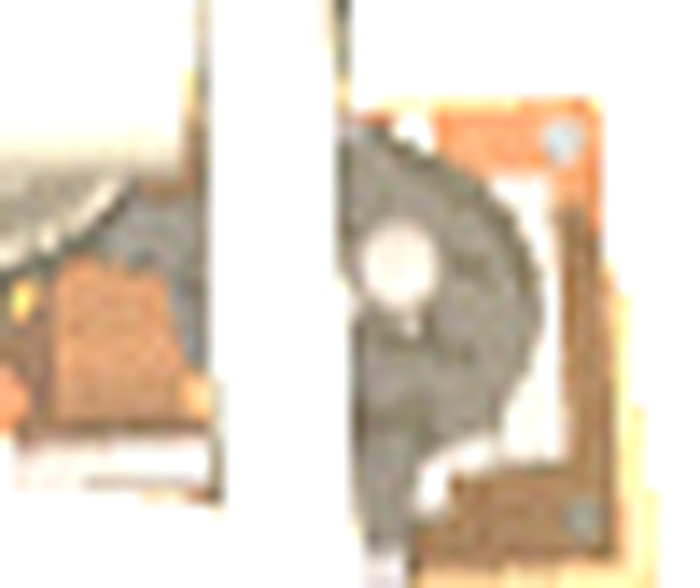

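```bash
python3 -m creep '[[0,0,0,-4,0,0,1],[0,0,0,-4,0,0,1],[0,0,0,-3,0,0,1],[0,0,0,0,0,0,1]]' 120;  python3 -c "
from h import *
plan([0,0,0],1.342)
u=np.array([np.cos(-1.8),np.sin(-1.8)]); n=np.array([-u[1],u[0]]); S=np.array([590.4,-61.7])
t=sense()['eef_pos'][:2]; print('tcp lat',(t-S)@n,(t-S)@u)
"
```

```text
clock: 30.6
eef_pos: [611.9, 11.1, 273.4]
tcp_rot: [-3.14, -0.001, 1.346]
contact_force: [0.1, 0.9, -4.3]
opening: 0.118
t 30.6 pos [611.9  11.1 273.4] rot [-3.140e+00 -1.000e-03  1.346e+00] F [ 0.1  0.9 -4.3] op 0.118
turn [-0.002 -0.001  0.004] rows>= 0.03969171472429097 shift now [-147.2 -593.5  274.5] shift after turn [-149.5 -593.4  273.4] len 670.3 q6 0.24
tcp lat 4.36128533016748 -75.73345020161327
```

```bash
python3 -m creep '[[0,0,0,-2,0,0,1],[0,0,0,0,0,3,1],[0,0,0,0,0,3,1],[0,0,0,0,0,2,1],[0,0,0,0,0,0,1]]' 120; python3 -m creep '[[0,0,0,0,0,1.5,1],[0,0,0,0,0,0,1]]'; python3 -m creep '[[0,0,0,0,0,1,1],[0,0,0,0,0,0,1]]'
```

```text
clock: 31.02
eef_pos: [611.7, 9.0, 265.0]
tcp_rot: [-3.141, -0.002, 1.346]
contact_force: [0.3, -0.1, -2.8]
opening: 0.126
clock: 31.18
eef_pos: [611.7, 9.1, 263.3]
tcp_rot: [-3.141, -0.001, 1.346]
contact_force: [-1.2, -0.1, -1.5]
opening: 0.119
clock: 31.35
eef_pos: [611.9, 9.2, 262.7]
tcp_rot: [-3.141, -0.001, 1.346]
contact_force: [-1.2, -0.4, 1.9]
opening: 0.123
```

Load has transferred. Releasing and backing away.

```bash
python3 -m creep '[[0,0,0,0,0,0,0.5],[0,0,0,0,0,0,0.5],[0,0,0,0,0,0,0.5],[0,0,0,0,0,-6,0.5],[0,0,0,0,0,-15,0.5],[0,0,0,10,0,-30,0.5],[0,0,0,20,0,-35,0.5],[0,0,0,30,0,-30,0.5],[0,0,0,35,0,-20,0.4],[0,0,0,35,0,0,0.4]]' 120;python3 -m creep '[[0,0,0,20,-30,0,0.4],[0,0,0,0,-38,0,0.4],[0,0,0,0,-38,0,0.4],[0,0,0,0,-38,0,0.4],[0,0,0,0,0,0,0.4]]'; python3 -c "
from h import *
f=grab_frame('top');im=np.clip(f['color'].astype(float)*2.2,0,255).astype(np.uint8)
save('g1',im,(220,140,320,220),7)
g=grab_frame('side');im=np.clip(g['color'].astype(float)*2.2,0,255).astype(np.uint8)
save('g2',im,(220,140,320,220),7)
plan([0,0,0],0)
for n,q in(('top',f),('side',g)):
  for w in weights(q): print(n,w)
"
```

```text
clock: 32.18
eef_pos: [640.7, 133.5, 406.9]
tcp_rot: [-3.139, 0.001, 1.339]
contact_force: [1.3, 0.2, 0.7]
opening: 0.604
clock: 32.6
eef_pos: [502.7, 194.4, 411.1]
tcp_rot: [3.136, -0.006, 1.342]
contact_force: [0.0, -0.1, -0.6]
opening: 0.603
t 32.7 pos [506.9 194.  412.1] rot [ 3.131 -0.008  1.342] F [ 1.5 -0.7 -0.1] op 0.597
turn [ 0.004 -0.014  1.342] rows>= 11.186421668307876 shift now [-307.1 -454.3  404.7] shift after turn [-506.9  194.   412.1] len 681.5 q6 0.59
top (array([582.8, -69.4]), -2.043, 552, (np.float64(-105.0), np.float64(34.0)), array([274., 184.]))
top (array([ 550., -436.]), 0.334, 354, (np.float64(-88.0), np.float64(33.0)), array([394., 201.]))
top (array([111. , 719.3]), -0.316, 450, (np.float64(-72.0), np.float64(22.0)), array([ 29., 337.]))
side (array([ 554.1, -434. ]), 0.365, 189, (np.float64(-87.0), np.float64(26.0)), array([316., 138.]))
side (array([ 583.3, -102. ]), 2.265, 341, (np.float64(-94.0), np.float64(53.0)), array([268., 184.]))
side (array([-257.4,  193.7]), -1.946, 183, (np.float64(-68.0), np.float64(29.0)), array([499., 364.]))
```

View pics/g1.png

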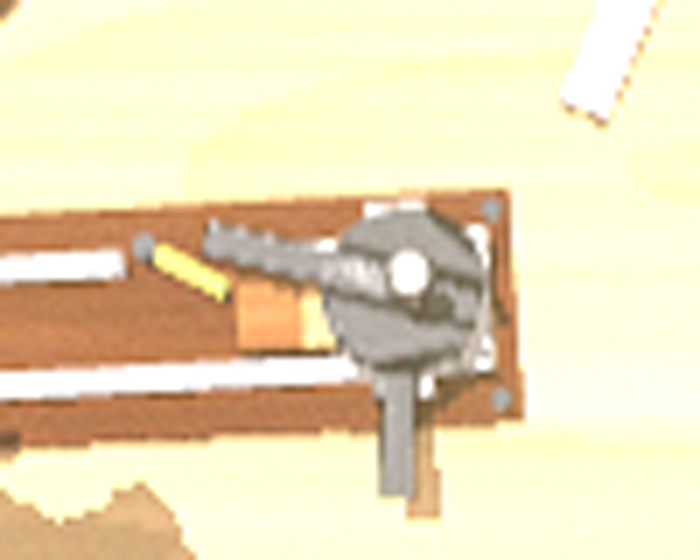

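View pics/g2.png

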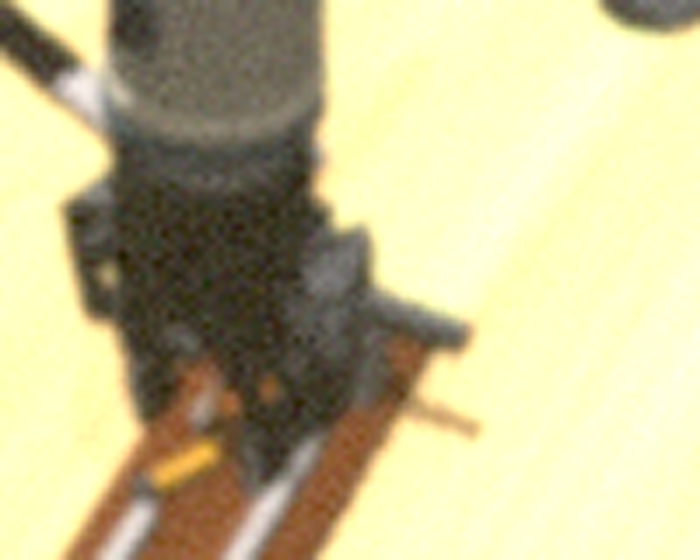

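A is on with its lug at upper left and B's lug below, slots about 100° apart. Now weight C at (550,-436).

```bash
python3 -m creep '[[0,0,0.112,0,0,0,0.4],[0,0,0.112,0,0,0,0.4],[0,0,0.112,0,0,0,0.4],[0,0,0.112,0,0,0,0.4],[0,0,0.112,0,0,0,0.4],[0,0,0.112,0,0,0,0.4],[0,0,0.112,0,0,0,0.4],[0,0,0.112,0,0,0,0.4],[0,0,0.112,0,0,0,0.4]]' 120; python3 -c "
from h import *
plan([480.3,-460.4,300],0.336)
"
```

```text
clock: 33.45
eef_pos: [517.4, 191.7, 416.6]
tcp_rot: [3.142, -0.025, 0.286]
contact_force: [-0.0, 0.6, 0.2]
opening: 0.604
t 33.45 pos [517.4 191.7 416.6] rot [ 3.142 -0.025  0.286] F [-0.   0.6  0.2] op 0.604
turn [ 0.001 -0.025 -0.05 ] rows>= 0.4660351983778454 shift now [-222.5  615.1  111.1] shift after turn [-250.   603.4  116.6] len 663.5 q6 1.64
```

```bash
python3 -m creep '[[0,-0.025,-0.05,0,0,0,0.4],[0,0,0,-14,35,0,0.4],[0,0,0,-14,35,0,0.4],[0,0,0,-14,35,0,0.4],[0,0,0,-14,35,0,0.4],[0,0,0,-14,35,0,0.4],[0,0,0,-14,35,0,0.4],[0,0,0,-14,35,0,0.4],[0,0,0,-14,35,0,0.4],[0,0,0,-14,35,0,0.4]]'; python3 -c "
from h import *
plan([480.3,-460.4,300],0.336)
"
```

```text
clock: 34.28
eef_pos: [509.9, -161.6, 421.0]
tcp_rot: [3.136, -0.013, 0.33]
contact_force: [2.1, -0.9, -0.2]
opening: 0.603
t 34.28 pos [ 509.9 -161.6  421. ] rot [ 3.136 -0.013  0.33 ] F [ 2.1 -0.9 -0.2] op 0.603
turn [ 0.005 -0.013 -0.006] rows>= 0.13027516075700732 shift now [-126.4  272.4  120.7] shift after turn [-126.5  272.3  121. ] len 323.7 q6 0.93
```

```bash
python3 -m creep '[[0,-0.013,-0.006,-15,33,10,0.4],[0,0,0,-15,33,14,0.4],[0,0,0,-15,33,14,0.4],[0,0,0,-15,33,14,0.4],[0,0,0,-15,33,14,0.4],[0,0,0,-15,32,14,0.4],[0,0,0,-10,20,14,0.4],[0,0,0,-4,10,8,0.4],[0,0,0,0,0,0,0.4]]'; python3 -c "
from h import *
plan([480.3,-460.4,280],0.336)
"
```

```text
clock: 35.03
eef_pos: [486.1, -443.1, 320.4]
tcp_rot: [3.121, -0.009, 0.322]
contact_force: [-0.5, 0.6, 0.0]
opening: 0.608
t 35.03 pos [ 486.1 -443.1  320.4] rot [ 3.121 -0.009  0.322] F [-0.5  0.6  0. ] op 0.608
turn [ 0.02  -0.009 -0.014] rows>= 0.2184817341067395 shift now [-11.3  13.7  40.6] shift after turn [-11.2  14.4  40.4] len 44.4 q6 0.51
```

```bash
python3 -m creep '[[0.02,-0.009,-0.014,-5,7,12,0.4],[0,0,0,-5,6,14,0.4],[0,0,0,-1,1,12,0.4],[0,0,0,0,0,2,0.4],[0,0,0,0,0,0,0.4],[0,0,0,0,0,0,0.4]]'; python3 -c "
from h import *
plan([480.3,-460.4,280],0.336)
f=grab_frame('top');save('i1',f['color'],(330,150,470,260),5)
g=grab_frame('side');save('i2',g['color'],(250,90,390,200),5)
for n,q in(('top',f),('side',g)):
  for w in weights(q): print(n,w)
"
```

```text
clock: 35.53
eef_pos: [481.9, -459.4, 279.2]
tcp_rot: [3.141, -0.001, 0.335]
contact_force: [0.4, -1.4, 0.1]
opening: 0.597
t 35.53 pos [ 481.9 -459.4  279.2] rot [ 3.141e+00 -1.000e-03  3.350e-01] F [ 0.4 -1.4  0.1] op 0.597
turn [ 0.001 -0.001 -0.001] rows>= 0.01576007979193204 shift now [-1.9  0.4 -0.8] shift after turn [-1.9  0.4 -0.8] len 2.1 q6 0.47
top (array([582.6, -69.5]), -2.042, 558, (np.float64(-105.0), np.float64(34.0)), array([274., 184.]))
top (array([ 543.4, -438.2]), 0.398, 406, (np.float64(-103.0), np.float64(41.0)), array([395., 203.]))
top (array([ 316.9, -793.5]), -0.018, 225, (np.float64(-122.0), np.float64(73.0)), array([509., 276.]))
top (array([111. , 719.3]), -0.316, 450, (np.float64(-72.0), np.float64(22.0)), array([ 29., 337.]))
top (array([  31. , -706.3]), 3.063, 196, (np.float64(-99.0), np.float64(44.0)), array([486., 360.]))
side (array([ 554.1, -435.5]), 0.345, 187, (np.float64(-87.0), np.float64(27.0)), array([316., 138.]))
side (array([ 608.2, -105.4]), -1.175, 554, (np.float64(-253.0), np.float64(82.0)), array([263., 187.]))
side (array([1163.2,  368.3]), -1.72, 338, (np.float64(-67.0), np.float64(36.0)), array([ 49., 219.]))
side (array([-257.2,  194.3]), -1.954, 188, (np.float64(-69.0), np.float64(32.0)), array([499., 365.]))
```

View pics/i1.png

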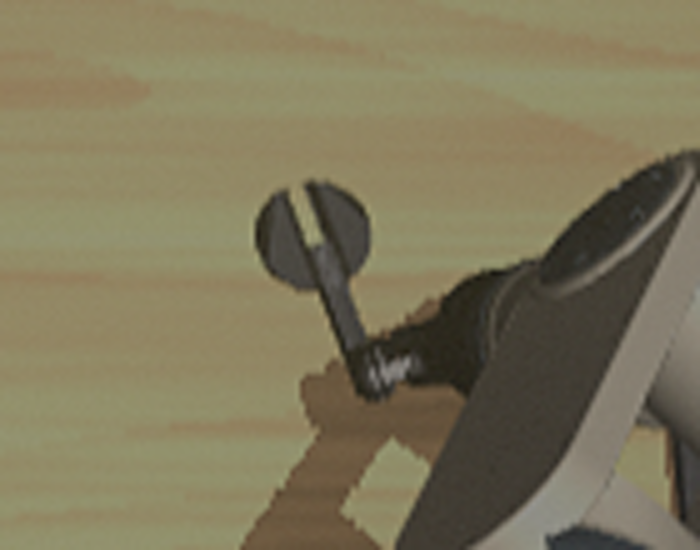

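View pics/i2.png

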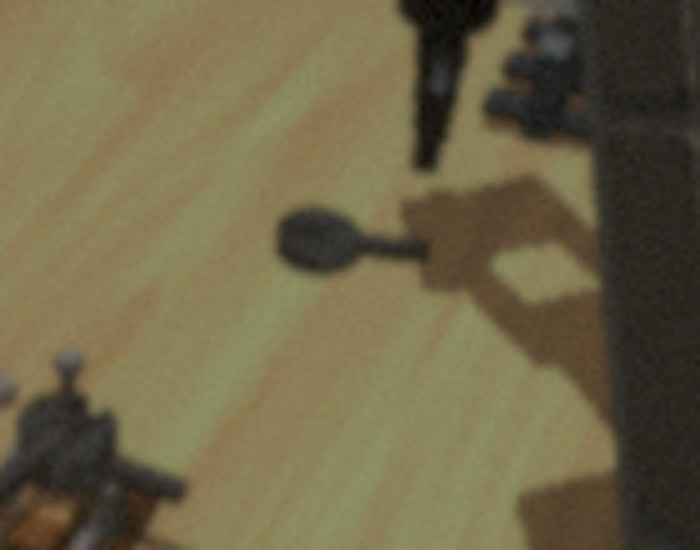

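Weight C hasn't moved and the fingers are over its lug. Going down.

```bash
python3 -m creep '[[0,0,0,-1,0,20,0.4],[0,0,0,0,0,22,0.4],[0,0,0,0,0,22,0.4],[0,0,0,0,0,18,0.4],[0,0,0,0,0,8,0.4],[0,0,0,0,0,0,0.4]]'; python3 -c "
from h import *
plan([481.3,-460.2,177.5],0.336)
"
```

```text
clock: 36.13
eef_pos: [485.1, -459.7, 193.8]
tcp_rot: [3.129, -0.007, 0.338]
contact_force: [-0.6, -0.1, -0.1]
opening: 0.602
t 36.13 pos [ 485.1 -459.7  193.8] rot [ 3.129 -0.007  0.338] F [-0.6 -0.1 -0.1] op 0.602
turn [ 0.012 -0.007  0.001] rows>= 0.11980747979394671 shift now [-3.8 -1.  16.3] shift after turn [-3.7 -0.8 16.3] len 16.8 q6 0.47
```

```bash
python3 -m creep '[[0.012,-0.007,0.001,-4,-1,6,0.4],[0,0,0,0,0,8,0.4],[0,0,0,0,0,3,0.4],[0,0,0,0,0,0,0.4],[0,0,0,0,0,0,0.4]]'; python3 -c "
from h import *
plan([481.3,-460.2,177.5],0.336)
"
```

```text
clock: 36.55
eef_pos: [481.9, -460.9, 179.2]
tcp_rot: [3.138, -0.002, 0.337]
contact_force: [-0.4, -0.6, 1.4]
opening: 0.6
t 36.55 pos [ 481.9 -460.9  179.2] rot [ 3.138e+00 -2.000e-03  3.370e-01] F [-0.4 -0.6  1.4] op 0.6
turn [ 0.003 -0.002  0.001] rows>= 0.030557351924574674 shift now [-0.4 -0.9  1.7] shift after turn [-0.4 -0.9  1.7] len 1.9 q6 0.47
```

```bash
python3 -m creep '[[0,0,0,0,-1,1,0.4],[0,0,0,0,0,0,0.4],[0,0,0,0,0,0,1],[0,0,0,0,0,0,1],[0,0,0,0,0,0,1],[0,0,0,0,0,0,1],[0,0,0,0,0,0,1],[0,0,0,0,0,0,1]]' 120; python3 -m creep '[[0,0,0,0,0,-6,1],[0,0,0,0,0,-15,1],[0,0,0,0,0,-25,1],[0,0,0,0,0,-35,1],[0,0,0,0,0,-15,1],[0,0,0,0,0,0,1],[0,0,0,0,0,0,1]]'; python3 -c "
from h import *
u=np.array([np.cos(1.8),np.sin(1.8)]); 
plan([*(np.array([590.4,-61.7])-140*u),290],1.8)
f=grab_frame('top');save('i3',f['color'],(330,150,470,260),5)
g=grab_frame('side');save('i4',g['color'],(250,90,390,200),5)
"
```

```text
clock: 37.22
eef_pos: [482.1, -460.5, 180.5]
tcp_rot: [3.136, -0.003, 0.337]
contact_force: [0.7, -0.3, -2.0]
opening: 0.12
clock: 37.8
eef_pos: [480.1, -458.7, 281.4]
tcp_rot: [-3.141, 0.001, 0.337]
contact_force: [-0.1, -0.2, -4.0]
opening: 0.123
t 37.8 pos [ 480.1 -458.7  281.4] rot [-3.141e+00  1.000e-03  3.370e-01] F [-0.1 -0.2 -4. ] op 0.123
turn [-1.000e-03  0.000e+00 -1.463e+00] rows>= 12.18878381612086 shift now [ 220.4 -198.9   -8.7] shift after turn [221.5 197.6  -8.6] len 297.0 q6 0.47
```

View pics/i3.png

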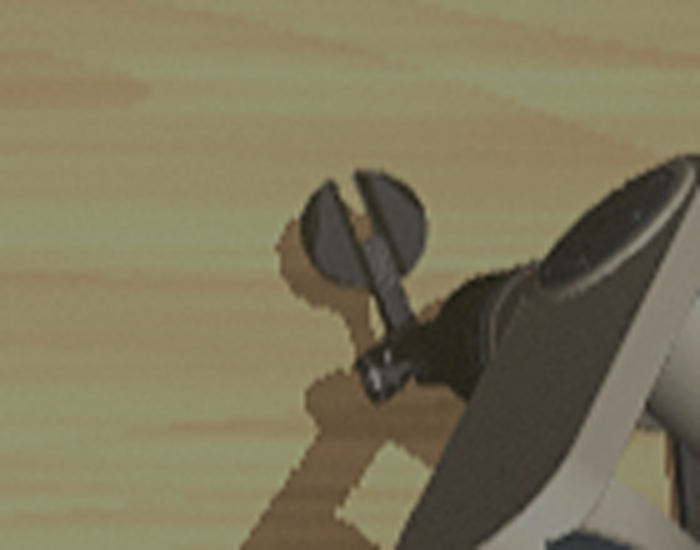

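View pics/i4.png

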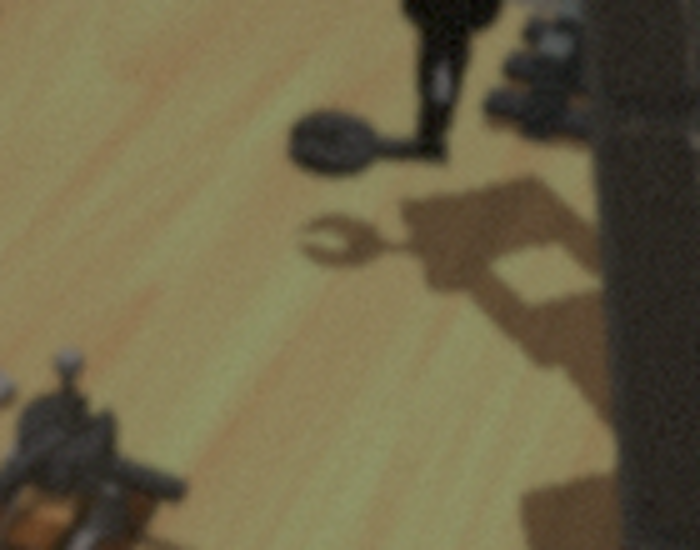

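```bash
python3 -c "
from h import *
f=grab_frame('top')
p=cast(f,np.array((364,229))/5+[329.5,149.5],108)[0,:2]; t=sense()['eef_pos'][:2]
u=np.array([np.cos(.337),np.sin(.337)]);n=np.array([-u[1],u[0]]); print(p,(p-t)@u,(p-t)@n)
"; python3 -m creep '[[0,0,-0.06,0,0,-3,1],[0,0,-0.119,0,0,-2,1],[0,0,-0.119,0,0,-2,1],[0,0,-0.119,0,0,-2,1],[0,0,-0.119,0,0,-2,1],[0,0,-0.119,0,0,-2,1],[0,0,-0.119,0,0,-2,1],[0,0,-0.119,0,0,-2,1],[0,0,-0.119,0,0,-2,1],[0,0,-0.119,0,0,-2,1]]' 120;  python3 -m creep '[[0,0,-0.119,0,0,-2,1],[0,0,-0.119,0,0,-2,1],[0,0,-0.06,0,0,-2,1],[0,0,0,0,0,0,1]]'; python3 -c "
from h import *
u=np.array([np.cos(1.8),np.sin(1.8)]); 
plan([*(np.array([590.4,-61.7])-140*u),290],1.8)"
```

```text
[ 547.32496594 -431.37457793] 72.67329915960875 3.11158652200553
clock: 38.78
eef_pos: [476.1, -454.8, 282.8]
tcp_rot: [-3.118, -0.019, 1.516]
contact_force: [0.5, 0.3, -3.7]
opening: 0.128
clock: 39.12
eef_pos: [475.0, -453.7, 282.1]
tcp_rot: [-3.12, -0.034, 1.836]
contact_force: [-0.7, 0.3, -3.6]
opening: 0.126
t 39.12 pos [ 475.  -453.7  282.1] rot [-3.12  -0.034  1.836] F [-0.7  0.3 -3.6] op 0.126
turn [-0.022 -0.034  0.037] rows>= 0.45291250876001704 shift now [208.2 209.1  -5.2] shift after turn [215.6 201.5  -7.9] len 295.2 q6 -1.03
```

```bash
python3 -m creep '[[-0.022,-0.034,0.037,0,0,-2,1],[0,0,0,12,12,-1,1],[0,0,0,24,22,-1,1],[0,0,0,26,24,-1,1],[0,0,0,26,24,-1,1],[0,0,0,26,24,-1,1],[0,0,0,26,24,-1,1],[0,0,0,26,24,-1,1],[0,0,0,12,12,0,1],[0,0,0,0,0,0,1]]' 120; python3 -c "
from h import *
u=np.array([np.cos(1.8),np.sin(1.8)]); 
plan([*(np.array([590.4,-61.7])-140*u),288],1.8)"
```

```text
clock: 39.95
eef_pos: [600.6, -235.9, 278.0]
tcp_rot: [-3.132, -0.008, 1.766]
contact_force: [0.3, -0.3, -3.8]
opening: 0.129
t 39.95 pos [ 600.6 -235.9  278. ] rot [-3.132 -0.008  1.766] F [ 0.3 -0.3 -3.8] op 0.129
turn [-0.01  -0.008 -0.034] rows>= 0.3047566570646299 shift now [ 33.   28.4 -10. ] shift after turn [ 31.9  29.6 -10. ] len 44.7 q6 -0.57
```

```bash
python3 -m creep '[[-0.01,-0.008,-0.034,2,10,-6,1],[0,0,0,6,10,-4,1],[0,0,0,8,8,-1,1],[0,0,0,8,2,0,1],[0,0,0,6,0,0,1],[0,0,0,0,0,0,1],[0,0,0,0,0,0,1]]' 120; python3 -c "
from h import *
u=np.array([np.cos(1.8),np.sin(1.8)]); 
plan([*(np.array([590.4,-61.7])-140*u),288],1.8)
f=grab_frame('top');im=np.clip(f['color'].astype(float)*2.2,0,255).astype(np.uint8)
save('j1',im,(250,150,340,210),8)
g=grab_frame('side');im=np.clip(g['color'].astype(float)*2.2,0,255).astype(np.uint8)
save('j2',im,(220,120,320,200),7)
"
```

```text
clock: 40.53
eef_pos: [624.1, -198.0, 286.9]
tcp_rot: [-3.139, -0.001, 1.797]
contact_force: [0.9, 0.1, -3.1]
opening: 0.123
t 40.53 pos [ 624.1 -198.   286.9] rot [-3.139e+00 -1.000e-03  1.797e+00] F [ 0.9  0.1 -3.1] op 0.123
turn [-0.003 -0.001 -0.003] rows>= 0.03327049400221301 shift now [ 0.4 -1.9 -1.1] shift after turn [ 0.4 -1.9 -1.1] len 2.2 q6 -0.54
```

View pics/j1.png

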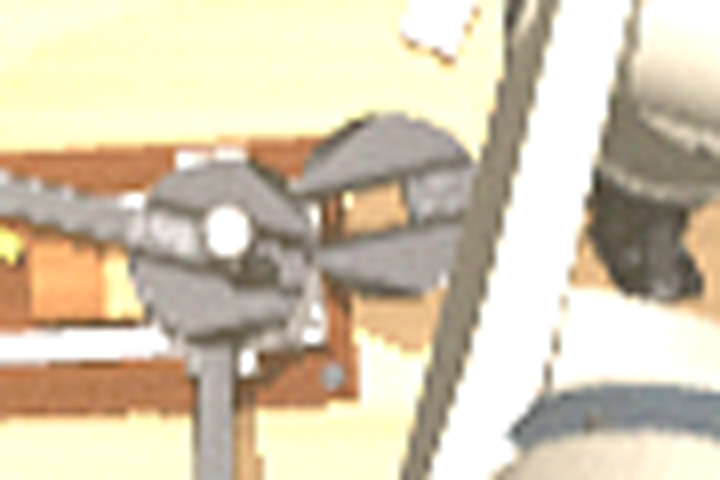

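View pics/j2.png

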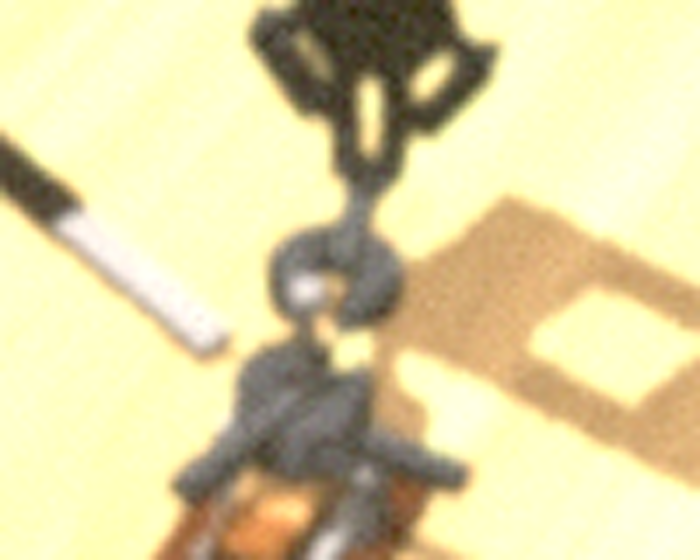

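```bash
python3 -c "
from h import *
f=grab_frame('top')
u=np.array([np.cos(1.8),np.sin(1.8)]); n=np.array([-u[1],u[0]]); S=np.array([590.4,-61.7])
t=sense()['eef_pos'][:2]; print('tcp',(t-S)@n,(t-S)@u)
for q in ((330,182),(330,247),(400,168),(400,229),(395,113),(400,295),(395,204)):
  p=cast(f,np.array(q)/8+[249.5,149.5],120)[0,:2]; print(q,((p-S)@n).round(1),((p-S)@u).round(1))
im=f['color'].astype(int).sum(2)//3
for c in (292,294,296,298,300): print(c,im[162:190,c])
h=proj(f,[[590.4,-61.7,163]]);print((h-[249.5,149.5])*8)
# stack disc A extents centre
for q in((223,255),):
  p=cast(f,np.array(q)/8+[249.5,149.5],96)[0,:2]; print('A centre',p)
"
```

```text
tcp -1.7932003738678803 -140.83450680893168
(330, 182) -13.4 -43.5
(330, 247) 10.2 -37.9
(400, 168) -12.7 -69.9
(400, 229) 9.4 -64.7
(395, 113) -33.2 -72.9
(400, 295) 33.3 -59.0
(395, 204) -0.1 -65.0
292 [125 128 132 117  66  48  67  81  78  79  72  49  47  48  38  41  44  45
  52  73  81  76  55  44  43  44  52  62]
294 [127 129 107  36  58  80  77  79  76  75  60  52  72  86  85  87  79  61
  60  74  79  76  64  47  56  79  87  86]
296 [128 112  69  71  81  78  78  77  79  73  51  47  74  87  86  88  72  55
  67  76  75  78  72  50  43  65  85  86]
298 [127 115  84  76  77  77  76  76  76  63  44  67  88  89  89  79  60  56
  74  75  77  76  74  60  39  63  87  83]
300 [130 114  81  74  78  76  75  79  75  55  45  55  60  63  81  78  59  65
  78  76  76  76  80  70  39  62  85  87]
[[228.15060835 229.76286343]]
A centre [588.59335921 -62.2939182 ]
```

C's slot is centred on the stem line to about 1 mm, and the placed A is about 2 mm off the stem axis. Advancing.

```bash
python3 -m creep '[[0,0,0,2,-1,0,1],[0,0,0,8,0,0,1],[0,0,0,8,0,0,1],[0,0,0,8,0,0,1],[0,0,0,4,0,0,1],[0,0,0,0,0,0,1]]' 120; python3 -c "
from h import *
f=grab_frame('top');im=np.clip(f['color'].astype(float)*2.2,0,255).astype(np.uint8)
save('j3',im,(250,150,340,210),8)
plan([0,0,0],1.8)
u=np.array([np.cos(1.8),np.sin(1.8)]); n=np.array([-u[1],u[0]]); S=np.array([590.4,-61.7])
t=sense()['eef_pos'][:2]; print('tcp',(t-S)@n,(t-S)@u)
"
```

```text
clock: 41.18
eef_pos: [614.7, -167.6, 286.9]
tcp_rot: [-3.139, -0.002, 1.794]
contact_force: [0.1, -0.2, -4.4]
opening: 0.127
t 41.23 pos [ 614.9 -167.9  286.9] rot [-3.139e+00 -2.000e-03  1.795e+00] F [ 0.1 -0.2 -3.9] op 0.124
turn [-0.003 -0.002 -0.005] rows>= 0.05265752410178469 shift now [ 299.7 -561.4  289.1] shift after turn [ 303.2 -560.6  286.9] len 699.0 q6 -0.49
tcp 0.29527607135398004 -108.9447104430491
```

View pics/j3.png

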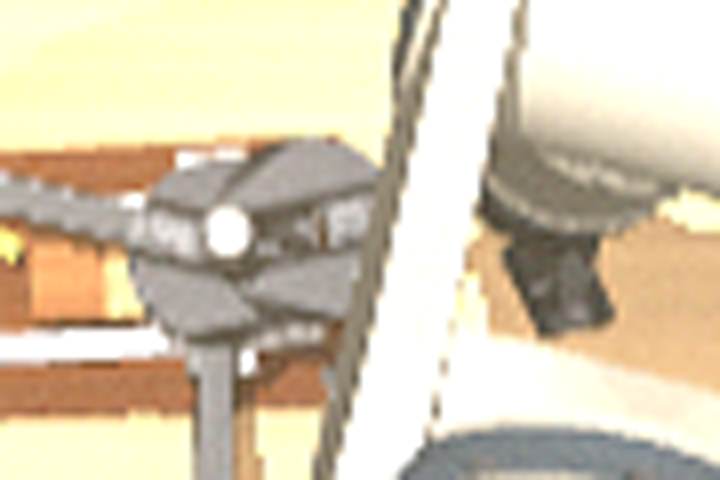

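```bash
python3 -c "
from h import *
f=grab_frame('top');print((proj(f,[[590.4,-61.7,120],[590.4,-61.7,163]])-[249.5,149.5])*8)
im=f['color'].astype(int).sum(2)//3
for c in (286,288,290): print(c,im[162:192,c])
"
python3 -m creep '[[0,0,0,4,0.8,0,1],[0,0,0,5,0,0,1],[0,0,0,4,0,0,1],[0,0,0,0,0,0,1]]' 120; python3 -c "
from h import *
u=np.array([np.cos(1.8),np.sin(1.8)]); n=np.array([-u[1],u[0]]); S=np.array([590.4,-61.7])
t=sense()['eef_pos'][:2]; print('tcp',(t-S)@n,(t-S)@u)
"
```

```text
[[223.74907527 243.17664074]
 [228.15060835 229.76286343]]
286 [125 125 128 130 114  75  74  78  78  77  78  78  73  49  42  50  57  48
  44  49  54  68  79  76  79  73  48  44  68  90]
288 [124 125 128 130 115  82  77  78  77  76  78  76  62  44  42  62  75  65
  46  41  57  73  77  77  76  76  61  38  64  88]
290 [124 126 128 129 115  82  75  75  78  76  78  72  55  51  53  50  42  38
  43  47  66  77  77  77  77  81  75  45  48  64]
clock: 41.62
eef_pos: [613.1, -154.7, 287.1]
tcp_rot: [-3.139, -0.001, 1.794]
contact_force: [0.8, 0.7, -3.4]
opening: 0.124
tcp -0.9547092722270757 -95.73646757624265
```

```bash
python3 -m creep '[[0,0,0,5,-0.6,0,1],[0,0,0,5,0,0,1],[0,0,0,0,0,0,1]]' 120;python3 -m creep '[[0,0,0,5,0,0,1],[0,0,0,4,0,0,1],[0,0,0,0,0,0,1]]' 120; python3 -c "
from h import *
f=grab_frame('top');im=np.clip(f['color'].astype(float)*2.2,0,255).astype(np.uint8)
save('j4',im,(250,150,340,210),8)
u=np.array([np.cos(1.8),np.sin(1.8)]); n=np.array([-u[1],u[0]]); S=np.array([590.4,-61.7])
t=sense()['eef_pos'][:2]; print('tcp',(t-S)@n,(t-S)@u)
"
```

```text
clock: 41.87
eef_pos: [610.0, -144.2, 287.1]
tcp_rot: [-3.139, -0.001, 1.794]
contact_force: [-0.0, 0.3, -3.8]
opening: 0.125
clock: 42.12
eef_pos: [607.8, -134.5, 287.2]
tcp_rot: [-3.14, -0.0, 1.794]
contact_force: [0.8, -0.2, -3.8]
opening: 0.118
tcp -0.40910391833883225 -75.00832523233689
```

View pics/j4.png

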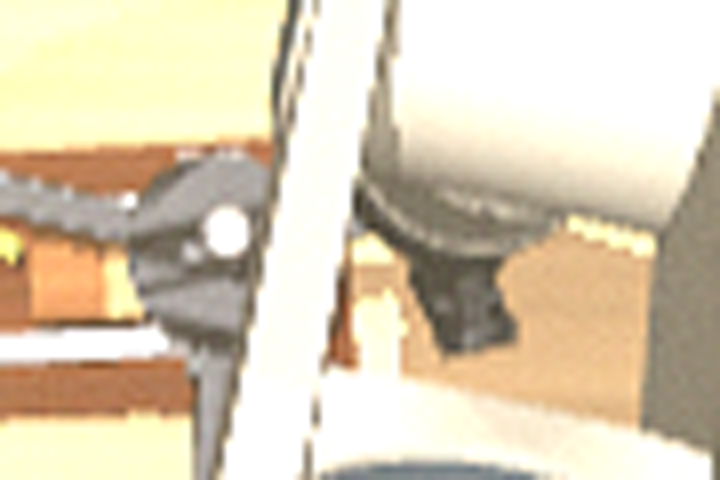

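Disc C is around the stem. I'll lower it 287 to about 277 and feel for the contact.

```bash
python3 -m creep '[[0,0,0,1.5,0,0,1],[0,0,0,0,0,3,1],[0,0,0,0,0,3,1],[0,0,0,0,0,2,1],[0,0,0,0,0,0,1]]' 120; python3 -m creep '[[0,0,0,0,0,1.5,1],[0,0,0,0,0,0,1]]'; python3 -m creep '[[0,0,0,0,0,1,1],[0,0,0,0,0,0,1]]'
```

```text
clock: 42.58
eef_pos: [607.9, -134.1, 279.0]
tcp_rot: [-3.141, 0.002, 1.794]
contact_force: [0.6, -0.4, -3.4]
opening: 0.123
clock: 42.75
eef_pos: [607.9, -134.1, 277.2]
tcp_rot: [-3.141, 0.001, 1.794]
contact_force: [0.6, -0.2, -1.4]
opening: 0.125
clock: 42.92
eef_pos: [608.1, -134.2, 276.5]
tcp_rot: [-3.141, 0.001, 1.794]
contact_force: [-0.6, -0.6, -1.4]
opening: 0.125
```

```bash
python3 -m creep '[[0,0,0,0,0,0.5,1],[0,0,0,0,0,0,0.5],[0,0,0,0,0,0,0.5],[0,0,0,0,0,0,0.5],[0,0,0,0,0,-6,0.5],[0,0,0,0,0,-15,0.5],[0,0,0,-10,0,-30,0.5],[0,0,0,-20,0,-35,0.5],[0,0,0,-30,0,-20,0.5],[0,0,0,-35,0,0,0.4]]' 120;python3 -m creep '[[0,0,0,-38,0,0,0.4],[0,0,0,-38,0,0,0.4],[0,0,0,-30,-20,0,0.4],[0,0,0,-20,-30,0,0.4],[0,0,0,0,-30,0,0.4],[0,0,0,0,0,0,0.4]]'; python3 -c "
from h import *
f=grab_frame('top');im=np.clip(f['color'].astype(float)*2.2,0,255).astype(np.uint8)
save('k1',im,(220,140,320,220),8);save('k0',f['color'])
g=grab_frame('side');im=np.clip(g['color'].astype(float)*2.2,0,255).astype(np.uint8)
save('k2',im,(220,140,320,220),8)
plan([0,0,0],0)
"
```

```text
clock: 43.75
eef_pos: [628.9, -223.3, 388.2]
tcp_rot: [-3.139, -0.002, 1.8]
contact_force: [0.1, 0.0, -0.2]
opening: 0.594
clock: 44.25
eef_pos: [580.1, -376.3, 395.4]
tcp_rot: [3.135, 0.007, 1.799]
contact_force: [0.6, 0.5, -0.1]
opening: 0.604
t 44.35 pos [ 583.2 -374.9  395.9] rot [3.132 0.008 1.8  ] F [ 0.6 -0.2  0.5] op 0.596
turn [ 0.014 -0.003  1.8  ] rows>= 15.004170415963214 shift now [ 501.  -486.3  387.2] shift after turn [-583.2 -374.9  395.9] len 798.4 q6 -0.8
```

View pics/k1.png

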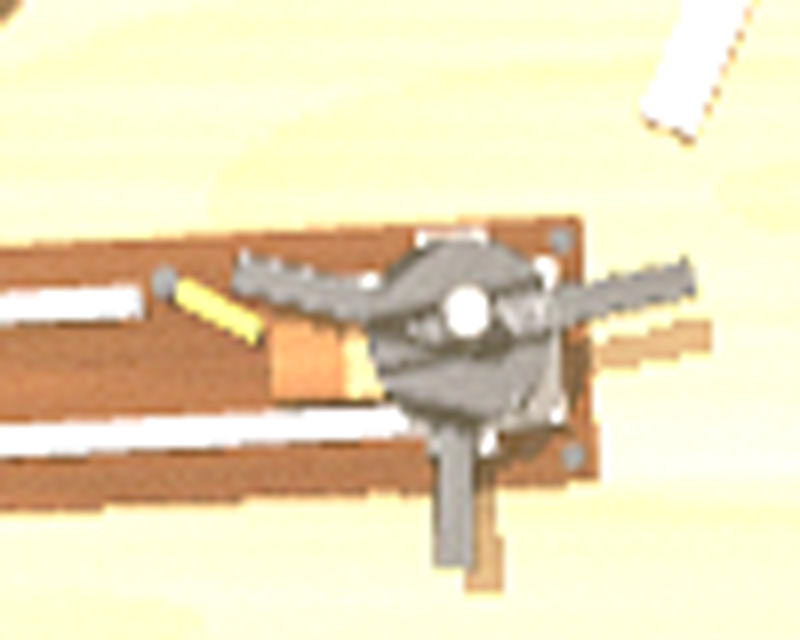

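View pics/k2.png

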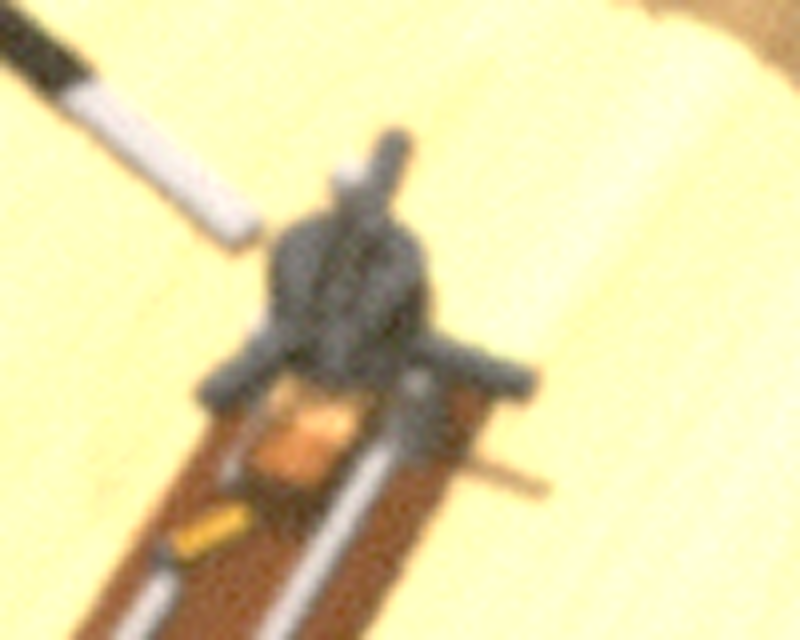

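View pics/k0.png

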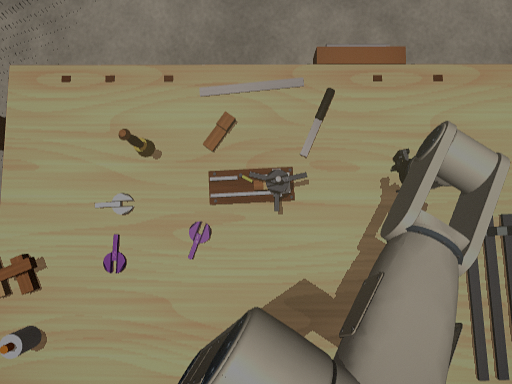

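```bash
python3 - <<'E'
from h import *
f=grab_frame("top")
S=np.array([590.4,-61.7])
print("C centre off", cast(f,np.array((461,329))/8+[219.5,139.5],106)[0,:2]-S)
def P(u,v,z): return cast(f,np.array((u,v))/8+[219.5,139.5],z)[0,:2]
for n,e,z in(("B",(455,562),82),("A",(240,273),96),("C",(688,274),110)):
    d=P(*e,z)-S; print(n,"lug end dist",np.linalg.norm(d).round(1),"dir deg",np.degrees(np.arctan2(d[1],d[0])).round(1))
c,s=np.cos(PY),np.sin(PY)
for uv in((273,320),(274,398)):
    d=P(*uv,48)-P0; print("sample rear",(c*d[0]+s*d[1]).round(1),(-s*d[0]+c*d[1]).round(1))
E
```

```text
C centre off [-0.63075948  0.51795343]
B lug end dist 87.0 dir deg 178.8
A lug end dist 86.6 dir deg 75.6
C lug end dist 86.3 dir deg -76.7
sample rear -72.3 13.6
sample rear -73.7 -17.3
```

```bash
python3 -c "
from rig import job
print(job.sign_off())"
```

```text
the job is handed in; nothing more can be done
None
```

I pushed the oak sample home until the pawl sprung back behind it, then put the three dark weights I found onto the stem. The job was handed in at about 44 s. No verdict was reported.

**Sample:** its centre is at press x of about -23 to -24 mm, from its rear face in the top view (three looks gave -74, -73 and -72 mm). The pawl tip is back where it started.

**Weights:**

| Weight (order placed) | Lug direction |
|---|---|
| first (lowest) | 179° |
| second | 76° |
| third (top) | -77° |

- **Slots:** neighbouring slots are about 103–104° apart, and the other pair about 152°.
- **Centring:** the second and third weights were measured within about 2 mm and 1 mm of the stem axis. I checked the lowest one only by eye and by its lug.
- **Stack height:** the tool heights when I let go match a flat stack on the sunken pan.
- **Count:** I saw no fourth weight, but I never searched under the arm specifically.

**Bystanders and gripper:** the mallet, chisel and offcut look unmoved in the last pictures, and the gripper is open and well clear.

**What disagreed:**
- The second weight sat about 4–5 mm to one side of where the grip said it should be. I moved the tool over before sliding it in, and it went on without side force.
- In the last check the sample's near rear corner read y = +13.6 mm instead of about +19 mm. It was partly hidden by the pawl, and the other corner was where it should be.

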